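# Change the busbar jig over and sort the handed connectors

## Robot

A 7-joint arm with a two-finger parallel gripper is mounted at the origin on the work surface. World frame = base frame: x ahead of the robot, y to its left, z up, the work surface at z = 0. Lengths are in m, angles in rad, forces in N, time in s.
With the tool pointing down it reaches from about 0.425 to 0.925 m from the base axis. Payload 6.8 kg.
Tool frame: the origin (TCP) lies at the very end of the fingers, on their centre line; the grasp point (between the pads) lies bot.grip_point_offset behind it (bot.grip_point_offset is the distance from the TCP to the grasp point, in m); z points along the fingers, y is the line along which they close (so a half turn about z gives the same grasp; the last joint's range is limited). The gripper opens to 85 mm and grips with 20 to 120 N. Pads are 22 mm wide; open, the fingers measure 114 mm over their backs; the gripper's body (76 mm by 85 mm) begins 54 mm behind the grasp point. The pads swing forward as they close: fully open they stand 13 mm farther back than shut.
Start: joints at [-1.214, 0.477, 0.022, 1.555, -0.011, 1.109, -0.083], TCP at [0.303, 0.603, 0.231] pointing down, gripper open.
Joint ranges: [-2.96, 2.96], [-0.34, 2.1], [-1.41, 1.46], [0.24, 2.44], [-1.37, 4.51], [0.17, 1.92], [-2.96, 2.96]. Speed limits (rad/s): [2.39, 2.39, 3.14, 3.14, 3.14, 3.14, 3.14].

## Interface

Orientations are given as a unit quaternion [w, x, y, z].
In Python, from station import bot, imaging gives the robot as it stands. The module is installed in compiled form; this text tells all that it offers.
- The arm moves only by the tool carry_out, never from a script. Its argument "targets" is one flat list of numbers, 5 for each row, row after row: the closure in counts, from 0 (fully open) to 255 (shut), then the shift along the world's x, y, z in mm, then the turn about the world's z in degrees. A call has 1 to 20 rows; each row shifts and turns the commanded pose from where the row before left it; what a row does not reach is not made up. A row lasts 1/10 s, in which the tool goes at most 50 mm and 8.59 degrees, less where a joint would pass 70% of its speed; a pose out of reach is approached as far as the arm can. A call is refused whole if a number of a shift passes 50 or a number of a turn 8.59, either way. A call with a gripper value outside its range is refused whole. The fingers move at their own pace and stop on an object; "newtons" is the grip in N (left out, the last holds). Time passes only in rows, so rows that do not move let the fingers close. It gives the time, the measured TCP pose, the force, the opening and the grip force at its end, in the units of the state.
- bot.get_obs(): the state, without advancing time (a new reading comes with each control period).
- imaging.read_camera(name): name is "side" or "top" or "wrist"; returns a dict with "frame" (480x640x3 uint8, red, green, blue), "fov_y" (degrees; the focal length in pixels is half the picture's height over the tangent of half this angle, whatever the lens; pixels are square), "cx", "cy" (the principal point, pixels), "pose" (4x4, takes a point from camera to world coordinates); the wrist camera has in their place "tool_from_camera" (4x4, takes a point from camera to tool coordinates, whose origin is the TCP and whose axes are the flange's). Camera axes: x right, y up, looking along -z (the intrinsics and any distortion apply to the point x, -y, -z); pixel columns grow to the right and rows downward; lengths in m; the calibration is good to about 2 mm. A picture is of the moment at which its call begins: read the wrist's pose just before it. There is no depth.
- bot.hand_in(): hands the job in; it is judged then, once.
The state is a dict: "t": time; "q": joint angles; "joint_vel": joint speeds; "joint_torque": joint torques, N m; "eef_pos": TCP position; "tool_rot": TCP orientation; "contact_force": force on the tool from outside, world axes, zero at the start; "torque": the same for the moment, N m; "gripper_width": opening from 0.0 (shut) to 1.0 (fully open); "grasp_force": force on a finger pad.
Only numpy, scipy, OpenCV 4.12 (cv2) and the standard library are available. Lean on these libraries where they do the work, as an engineer would, in place of code of your own. Each camera call takes 0.05 s, during which the arm holds its last target. There are 200 camera calls.

## Task

Change the drilling jig over to the next batch: take the finished copper connector off its bed, then slide the red stop collar along the bar until its pointer stands on the red mark and leave it there, then lay the silvery blank on the bed between the collar and the brass drill bush, foot down and along the bar, its end up against the collar's stop arm. Sort all finished copper connectors, from the jig and the bench, into the trays: left-hand ones blue, right-hand ones yellow (foot down with the upright at the far side, a left-hand one has its bare ear with the hole on the left). Leave the roll of tape among them where it is.

Things in the scene. Friction and masses are not known exactly. Their poses are not given: they have to be found in the camera images.
- lh1_mid (a point): LEFT-HAND copper angle: foot 66 x 34 x 8 mm (x, y, z), lying foot down; an 8 mm thick upright stands on its +y edge (y +9 to +17, x -9 to +33), top 38 mm above the underside; the other 24 mm of foot (-x end) is a bare ear with a dark 11 mm hole. This point: middle of the footprint, 19 mm above the underside, z up. 0.2-0.3 kg. On the bench between trays and jig, any yaw; may be absent
- rh1_mid (a point): RIGHT-HAND copper angle, mirror image of lh1: foot 66 x 34 x 8 mm; 8 mm thick upright on its +y edge (y +9 to +17, x -33 to +9), top 38 mm above the underside; bare ear with a dark hole at the +x end. This point: middle of the footprint, 19 mm above the underside, z up. On the bench, any yaw; may be absent
- lh2_mid (a point): Another left-hand connector, in all like lh1; on the bench or absent.
- lh3_mid (a point): Another left-hand connector, in all like lh1; on the bench or absent.
- rh2_mid (a point): Another right-hand connector, in all like rh1; on the bench or absent.
- rh3_mid (a point): Another right-hand connector, in all like rh1; on the bench or absent.
- lh_jig_mid (a point): Left-hand connector like lh1, lying foot down on the jig's bed at the start (underside 12 mm above the bench, upright on the side nearer the robot, long side along the bar), or absent: either this one or rh_jig is there. It lies in the way of the collar.
- rh_jig_mid (a point): Right-hand connector like rh1, lying foot down on the jig's bed at the start just as lh_jig would, or absent: either this one or lh_jig is there. It lies in the way of the collar.
- blank_mid (a point): The blank of the next batch: one silvery tinned angle without holes or ear, foot 50 x 34 x 8 mm (x, y, z), lying foot down; 8 mm thick upright along its whole +y edge (y +9 to +17), top 38 mm above the underside. This point: middle of the footprint, 19 mm above the underside, z up. 0.2-0.3 kg. On the bench, any yaw. With its upright towards the robot it leaves most room for fingers in the jig.
- jig_bed (a point): Middle of the fixed drilling jig's bed, on its top, 12 mm above the bench; the bed is 43 mm wide in x, with a 6 mm high fence at x = +19 to 27 mm. The jig is 116 mm deep, 300 mm long (its y); a 16 mm guide bar runs along y at x = +50 mm, 50 mm above the bench, between blocks 72 mm high at y = +-138 mm, a white rule behind it. A drill-bush arm, 65 mm high, is over the bed at y = 138 mm
- collar (a joint): Place of the red stop collar (36 mm diameter, 22 mm wide) along the guide bar: 0 to 0.2 m, growing along the jig's +y (to the robot's left). It starts at 0 to 0.02; the mark is always farther along +y. A stiff sliding fit: about 7 N moves it and it stays where it is left. Its steel stop arm, 8 mm thick (+-4 mm from the collar's middle), reaches over the whole bed; what lies there is in its way
- knob (a point): Centre of the black round thumb knob on top of the collar: 26 mm diameter, 26 mm tall, upright, this point half-way up and its top 95 mm above the bench. The knob does not turn; hold it to slide the collar. It moves along the jig's y axis only.
- pointer (a point): End of the collar's thin black pointer, which reaches back (+x) over the white rule, at the same place along the bar as the knob's centre. Axes as the jig's (y along the bar).
- mark (a point): Top middle of the red marker for the next batch: a narrow red line, 4 mm wide, across the white rule, with a wider red tab at its rear end. Fixed; axes as the jig's (y along the bar). The collar is right when pointer and mark agree along y.
- blue_tray: Blue parts tray for left-hand connectors, open on top, fixed, 220 mm (its x) by 180 mm (its y) outside, 45 mm high, wall and floor 4 mm. Origin at the centre of its underside, z up. The two trays stand at the left and right sides of the work area and may be swapped.
- yellow_tray: Yellow parts tray for right-hand connectors, same size and origin as the blue one.
- tape: Yellow roll of tape lying flat, 60 mm diameter, 19 mm high, among the connectors. Bystander. Origin at the centre of its underside.
Mind the look-alikes: they are no part of the job. What is shaped like the part that bears lh_jig_mid but pink, purple or turquoise is not meant.

How it is judged:
On the way, in this order (a step that is already met when the one before it is completed fails the run):
1. the finished connector has been taken off the jig (distance between each of lh_jig_mid, rh_jig_mid and jig_bed above 0.13 m), for 0.2 s.
2. the collar's pointer stands on the mark (y of pointer in the frame of mark between -0.004 and 0.004 m), for 0.3 s.
3. the blank lies on the bed, foot down, its end against the stop arm (x of blank_mid in the frame of jig_bed between -0.012 and 0.012 m and y of blank_mid in the frame of pointer between 0.026 and 0.037 m and height (world z) of blank_mid between 0.025 and 0.036 m and angle between blank_mid's own z axis and vertical below 0.12 rad and angle between the x axis of blank_mid and the y axis of jig_bed, either way round below 0.12 rad), for 0.3 s.
At the end, for the whole second after the job is handed in: Pointer within 4 mm of the mark along the bar, at rest; blank foot down on the bed, parallel to the bar (0.12 rad), within 12 mm of the bed's middle line, its end within 8 mm of the stop arm's +y face; left-hand connectors inside the blue tray, right-hand ones inside the yellow (all of step 2 and all of step 3 and velocity of joint collar between -0.005 and 0.005 m/s and x of lh1_mid in the frame of blue_tray between -0.106 and 0.106 m and y of lh1_mid in the frame of blue_tray between -0.086 and 0.086 m and z of lh1_mid in the frame of blue_tray between 0 and 0.07 m and x of lh2_mid in the frame of blue_tray between -0.106 and 0.106 m and y of lh2_mid in the frame of blue_tray between -0.086 and 0.086 m and z of lh2_mid in the frame of blue_tray between 0 and 0.07 m and x of lh3_mid in the frame of blue_tray between -0.106 and 0.106 m and y of lh3_mid in the frame of blue_tray between -0.086 and 0.086 m and z of lh3_mid in the frame of blue_tray between 0 and 0.07 m and x of rh1_mid in the frame of yellow_tray between -0.106 and 0.106 m and y of rh1_mid in the frame of yellow_tray between -0.086 and 0.086 m and z of rh1_mid in the frame of yellow_tray between 0 and 0.07 m and x of rh2_mid in the frame of yellow_tray between -0.106 and 0.106 m and y of rh2_mid in the frame of yellow_tray between -0.086 and 0.086 m and z of rh2_mid in the frame of yellow_tray between 0 and 0.07 m and x of rh3_mid in the frame of yellow_tray between -0.106 and 0.106 m and y of rh3_mid in the frame of yellow_tray between -0.086 and 0.086 m and z of rh3_mid in the frame of yellow_tray between 0 and 0.07 m and x of lh_jig_mid in the frame of blue_tray between -0.106 and 0.106 m and y of lh_jig_mid in the frame of blue_tray between -0.086 and 0.086 m and z of lh_jig_mid in the frame of blue_tray between 0 and 0.07 m and x of rh_jig_mid in the frame of yellow_tray between -0.106 and 0.106 m and y of rh_jig_mid in the frame of yellow_tray between -0.086 and 0.086 m and z of rh_jig_mid in the frame of yellow_tray between 0 and 0.07 m); the robot touches nothing.
It fails at once if the roll of tape was moved by more than 30 mm (distance of tape from where it was at the start of the episode above 0.03 m).
Of lh1, lh2, lh3, rh1, rh2, rh3 only 4 to 6 are there at a start; the rules pass over those that are not, and their reading is None.
Of lh_jig, rh_jig only 1 to 1 are there at a start; the rules pass over those that are not, and their reading is None.
At some moment in a run one of lh1, lh2, lh3, rh1, rh2, rh3 may be knocked a few centimetres aside while the robot is not near it.
It also fails if it takes over 210 s, if anything falls off the work surface, if the arm or the gripper's body presses on something with over 40 N, if the wrist force passes 120 N, or if a joint passes its speed limit or range.

## Working session

There is one attempt and no reset: what is moved stays moved. The work goes in short steps, Python scripts to look and compute and a tool call to move; the robot and the scene stay as the last step left them, time stands still between calls to the robot, and variables do not carry over. Pictures are saved under pics/ and viewed, at most 14 in all, crops included, and the job is handed in when it is done.

Besides the shell and the picture viewer there is one more tool, called as name(argument=value, ...), one argument or row to a line, values as JSON. carry_out: Moves the arm, as the interface text tells. Its arguments: {"type":"object","properties":{"targets":{"type":"array","items":{"type":"number"}},"newtons":{"type":"number"}},"required":["targets"]}

```bash
mkdir -p pics
cat > h.py <<'E'
import numpy as np, cv2
from station import bot, imaging
from scipy.spatial.transform import Rotation as R
def cam(name):
    o=bot.get_obs(); c=imaging.read_camera(name); f=c["frame"]
    F=f.shape[0]/2/np.tan(np.radians(c["fov_y"])/2)
    if name=="wrist":
        q=o["tool_rot"]; T=np.eye(4); T[:3,:3]=R.from_quat([q[1],q[2],q[3],q[0]]).as_matrix(); T[:3,3]=o["eef_pos"]
        P=T@c["tool_from_camera"]
    else: P=np.array(c["pose"])
    return dict(f=f,F=F,cx=c["cx"],cy=c["cy"],P=P,extra={k:v for k,v in c.items() if k not in("frame",)})
def ray(c,u,v):
    d=np.array([(u-c["cx"])/c["F"],-(v-c["cy"])/c["F"],-1.]); return c["P"][:3,3],c["P"][:3,:3]@d
def onz(c,u,v,z):
    o,d=ray(c,u,v); return o+d*(z-o[2])/d[2]
def proj(c,p):
    q=c["P"][:3,:3].T@(np.array(p)-c["P"][:3,3]); return c["cx"]-c["F"]*q[0]/q[2], c["cy"]+c["F"]*q[1]/q[2]
def save(c,n,crop=None,s=1):
    f=c["f"]
    if crop: f=f[crop[1]:crop[3],crop[0]:crop[2]]
    cv2.imwrite("pics/"+n,cv2.resize(f[:,:,::-1],None,fx=s,fy=s,interpolation=cv2.INTER_CUBIC))
E
python3 - <<'E'
from h import *
print(bot.get_obs(),bot.grip_point_offset)
for n in("top","side","wrist"):
    c=cam(n); print(n,c["extra"]); save(c,n+"0.png"); np.save(n+"0.npy",c["f"])
E
```

```text
{'t': 0.0, 'q': array([-1.21411222,  0.47781351,  0.02233584,  1.55647247, -0.01150187,
        1.10929746, -0.0831118 ]), 'joint_vel': array([-0.00039808,  0.0018404 , -0.00016617,  0.00052571,  0.00076082,
        0.00144828, -0.00108452]), 'joint_torque': array([ 2.89187774e-04, -5.96460736e+01,  1.60792127e+00, -2.81185609e+01,
        1.24412833e-02,  9.37627105e-03,  4.05342030e-05]), 'eef_pos': array([0.30229602, 0.60284881, 0.23030777]), 'tool_rot': array([-1.47800048e-04,  2.30299887e-01,  9.73119260e-01, -9.19536593e-04]), 'contact_force': array([ 0.20508118,  0.14188617, -0.02767665]), 'torque': array([-0.01969126, -0.01446556,  0.05170412]), 'grasp_force': 0.0, 'gripper_width': 0.9980506638442812} 0.0187
top {'fov_y': 42.55850238369949, 'cx': 332.61986155467815, 'cy': 233.76877427633974, 'pose': array([[-0.00144012,  0.99335596, -0.11507329,  0.47362888],
       [-0.99971585, -0.0041682 , -0.02347022, -0.00696981],
       [-0.02379394,  0.11500679,  0.9930797 ,  1.24487533],
       [ 0.        ,  0.        ,  0.        ,  1.        ]])}
side {'fov_y': 47.93349319747842, 'cx': 319.84312649145016, 'cy': 239.12681557870647, 'pose': array([[ 0.7767022 ,  0.43520386, -0.45533646,  0.05194639],
       [-0.62959787,  0.51525886, -0.58147642, -0.69992377],
       [-0.01844464,  0.73831288,  0.67420612,  0.92033884],
       [ 0.        ,  0.        ,  0.        ,  1.        ]])}
wrist {'fov_y': 68.79201149582947, 'cx': 314.7717678388089, 'cy': 234.73854059104508, 'tool_from_camera': array([[-7.80103030e-04,  9.51544717e-01,  3.07509421e-01,
         7.89897897e-02],
       [ 9.99999453e-01,  9.56745521e-04, -4.23673340e-04,
        -1.86957304e-03],
       [-6.97352389e-04,  3.07508922e-01, -9.51544942e-01,
        -1.42455895e-01],
       [ 0.00000000e+00,  0.00000000e+00,  0.00000000e+00,
         1.00000000e+00]])}
```

View pics/top0.png

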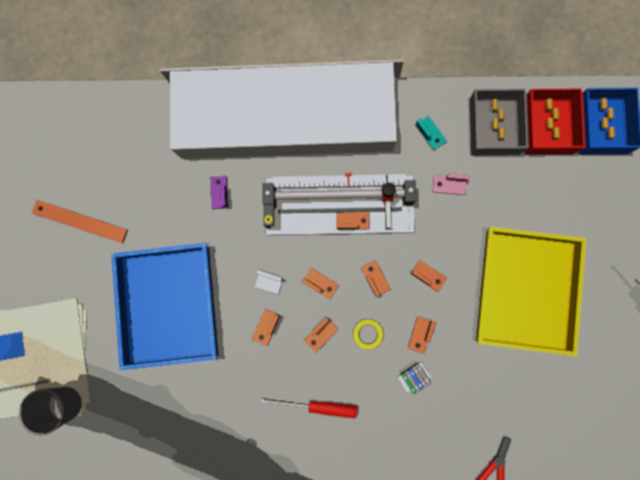

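View pics/side0.png

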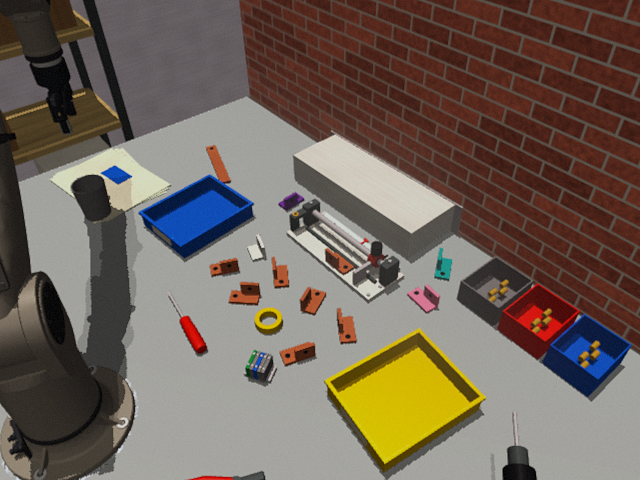

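The top view shows six bench connectors (copper, px 252–447 × 260–350), tape at (368,334), blank at (268,282), jig connector at (352,220), mark at (348,180), and knob at (388,189). Blue tray is left and yellow right.

Run:
```python
from h import *
c=cam("top"); f=c["f"]; hsv=cv2.cvtColor(f,cv2.COLOR_RGB2HSV)
save(c,"crop.png",(240,165,470,360),3.4)
def blobs(name,m,z,amin=60):
    n,l,s,ce=cv2.connectedComponentsWithStats(m.astype(np.uint8))
    for i in range(1,n):
        if s[i,4]<amin: continue
        cs,_=cv2.findContours((l==i).astype(np.uint8),0,2)
        box=cv2.boxPoints(cv2.minAreaRect(cs[0]))
        w=np.array([onz(c,*p,z)[:2] for p in box]); e1=w[1]-w[0]; e2=w[2]-w[1]
        L=e1 if np.linalg.norm(e1)>np.linalg.norm(e2) else e2
        print(name,"px",ce[i].round(0),"world",w.mean(0).round(3),"size",np.round([np.linalg.norm(e1),np.linalg.norm(e2)],3),"yaw",round(np.degrees(np.arctan2(L[1],L[0]))%180,1),s[i,4])
H,S,V=[hsv[:,:,i].astype(int) for i in range(3)]
blobs("cu",(H>3)&(H<14)&(S>140)&(V>60),0.008)
blobs("yel",(H>23)&(H<33)&(S>170)&(V>80),0.045)
blobs("blue",(H>100)&(H<120)&(S>150)&(V>60),0.045,500)
blobs("red",((H<3)|(H>176))&(S>150)&(V>60),0.03,8)
for n,p,z in [("blank",(268,282),.01),("knob",(388,189),.095),("tape",(368,334),.02)]: print(n,onz(c,*p,z))
```

```text
cu px [553. 118.] world [ 0.854 -0.429] size [0.028 0.089] yaw 0.3 163
cu px [ 80. 221.] world [0.645 0.541] size [0.027 0.199] yaw 71.8 1225
cu px [353. 220.] world [ 0.645 -0.019] size [0.061 0.033] yaw 89.7 460
cu px [376. 278.] world [ 0.527 -0.063] size [0.031 0.063] yaw 27.2 461
cu px [428. 275.] world [ 0.532 -0.169] size [0.031 0.063] yaw 55.7 469
cu px [320. 283.] world [0.518 0.048] size [0.03  0.064] yaw 58.3 451
cu px [266. 327.] world [0.43  0.156] size [0.062 0.031] yaw 156.3 458
cu px [321. 334.] world [0.416 0.047] size [0.061 0.031] yaw 134.7 473
cu px [421. 334.] world [ 0.415 -0.152] size [0.063 0.036] yaw 160.6 539
yel px [529. 291.] world [ 0.502 -0.362] size [0.228 0.193] yaw 172.7 10983
yel px [368. 334.] world [ 0.419 -0.046] size [0.054 0.053] yaw 89.9 327
blue px [612. 121.] world [ 0.841 -0.532] size [0.108 0.122] yaw 177.8 2329
blue px [166. 306.] world [0.474 0.351] size [0.193 0.227] yaw 6.4 10564
blue px [ 11. 346.] world [0.396 0.648] size [0.047 0.046] yaw 96.6 526
red px [555. 121.] world [ 0.841 -0.425] size [0.118 0.132] yaw 177.3 2989
red px [348. 175.] world [ 0.735 -0.009] size [0.006 0.006] yaw 44.2 9
red px [387. 198.] world [ 0.687 -0.088] size [0.01  0.018] yaw 89.7 37
red px [333. 409.] world [0.275 0.022] size [0.023 0.092] yaw 83.9 561
red px [487. 471.] world [ 0.161 -0.27 ] size [0.047 0.013] yaw 136.3 162
red px [500. 473.] world [ 0.159 -0.294] size [0.011 0.024] yaw 178.1 88
blank [0.51992597 0.15193839 0.01      ]
knob [ 0.69164728 -0.08466033  0.095     ]
tape [ 0.41731279 -0.04716772  0.02      ]
```

View pics/crop.png

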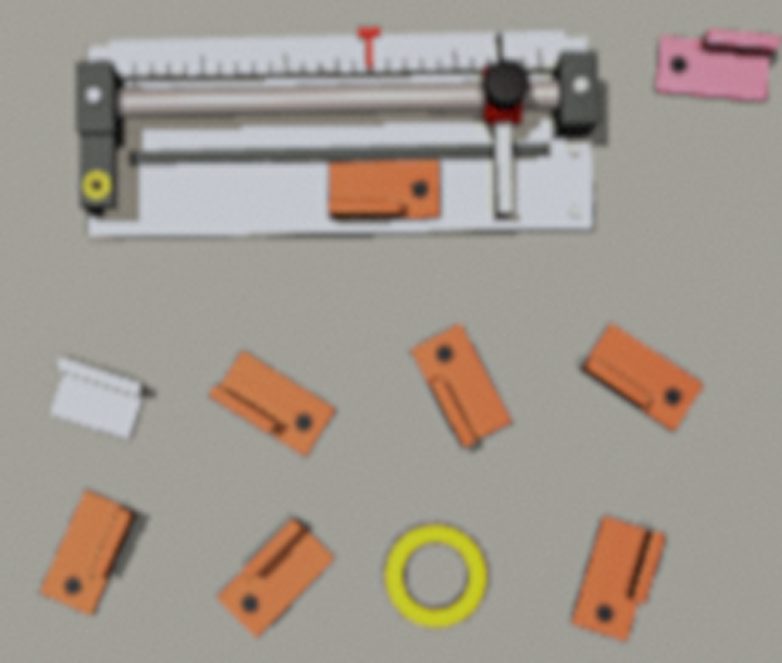

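Handedness from the crop: jig L; bench (320,283) L, (428,275) L, (321,334) L; (376,278) R, (266,327) R, (421,334) R. I'll go over the jig for a close look.

carry_out(
  targets=[0, 20, -39, -4, -3.96, 0, 20, -39, -4, -3.96, 0, 20, -39, -4, -3.96, 0, 20, -39, -4, -3.96, 0, 20, -39, -4, -3.96, 0, 20, -39, -4, -3.96, 0, 20, -39, -4, -3.96, 0, 20, -39, -4, -3.96, 0, 20, -39, -4, -3.96, 0, 20, -39, -4, -3.96, 0, 20, -39, -4, -3.96, 0, 20, -39, -4, -3.96, 0, 20, -39, -4, -3.96, 0, 20, -39, -4, -3.96, 0, 20, -39, -4, -3.96, 0, 20, -39, -4, -3.96, 0, 0, 0, 0, 0, 0, 0, 0, 0, 0],
  newtons=40,
)

```text
t: 2.0
eef_pos: [0.6225, -0.0219, 0.1669]
tool_rot: [-0.0, 0.708, 0.706, -0.0]
contact_force: [-1.4, 1.2, -0.9]
gripper_width: 0.999
grasp_force: 0.0
```

Run:
```python
from h import *
c=cam("wrist"); save(c,"w1.png"); np.save("w1.npy",c["f"]); print(bot.get_obs()["eef_pos"],bot.get_obs()["tool_rot"])
```

```text
[ 0.62222671 -0.02012008  0.16692305] [-4.76306649e-04  7.06935035e-01  7.07278311e-01 -1.45296404e-04]
```

View pics/w1.png

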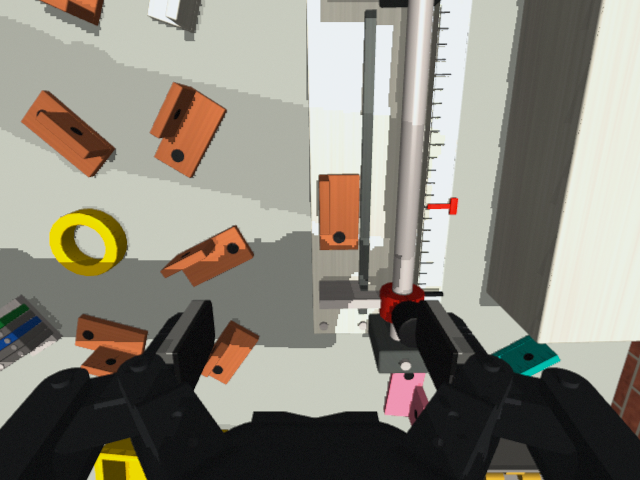

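The wrist view shows the jig connector (upright at left, col 320–331, hole (339,237)), mark line at row ~206, and pointer end at (442,293).

Run:
```python
from h import *
c=cam("wrist"); f=c["f"]; hsv=cv2.cvtColor(f,cv2.COLOR_RGB2HSV); H,S,V=[hsv[:,:,i].astype(int) for i in range(3)]
print(bot.get_obs()["eef_pos"])
m=((H>3)&(H<16)&(S>110)&(V>50)).astype(np.uint8); m[:,:310]=0; m[:,370:]=0; m[:165]=0;m[265:]=0
ys,xs=np.nonzero(m); print(xs.min(),xs.max(),ys.min(),ys.max())
print("hole",onz(c,339,237,.020))
print("foot right edge",onz(c,xs.max()+1,235,.020),"near end",onz(c,340,ys.max()+1,.020), "far end",onz(c,345,ys.min(),.020))
print("upr",onz(c,xs.min(),210,.05),onz(c,331,210,.05))
save(c,"w2.png",(300,160,470,340),3.3)
# mark & pointer triangulation with top
r=(((H<4)|(H>174))&(S>150)&(V>80)).astype(np.uint8); r[:190]=0; r[225:]=0; r[:,:415]=0;r[:,470:]=0
ys,xs=np.nonzero(r); print("mark px",xs.min(),xs.max(),ys.mean(), [ (x,ys[xs==x].mean()) for x in (430,436,442,446)])
t=cam("top")
g=cv2.cvtColor(t["f"],cv2.COLOR_RGB2HSV); r=((g[:,:,0]<5)|(g[:,:,0]>174))&(g[:,:,1]>120); r[:168]=0;r[192:]=0;r[:,335:]*=1;r[:,:340]=0;r[:,356:]=0
ys,xs=np.nonzero(r); print("top mark", [(y,xs[ys==y].mean()) for y in np.unique(ys)])
```

```text
[ 0.62214022 -0.01912638  0.16699716]
320 359 177 251
hole [ 0.64217774 -0.03822805  0.02      ]
foot right edge [ 0.66035535 -0.03639921  0.02      ] near end [ 0.64335008 -0.0521472   0.02      ] far end [0.64603088 0.01380203 0.02      ]
upr [ 0.62514049 -0.00673209  0.05      ] [ 0.63350229 -0.00673199  0.05      ]
mark px 427 457 208.51643192488262 [(430, np.float64(209.0)), (436, np.float64(208.5)), (442, np.float64(208.5)), (446, np.float64(208.5))]Traceback (most recent call last):
  File "<stdin>", line 14, in <module>
numpy._core._exceptions._UFuncOutputCastingError: Cannot cast ufunc 'multiply' output from dtype('int64') to dtype('bool') with casting rule 'same_kind'
```

View pics/w2.png

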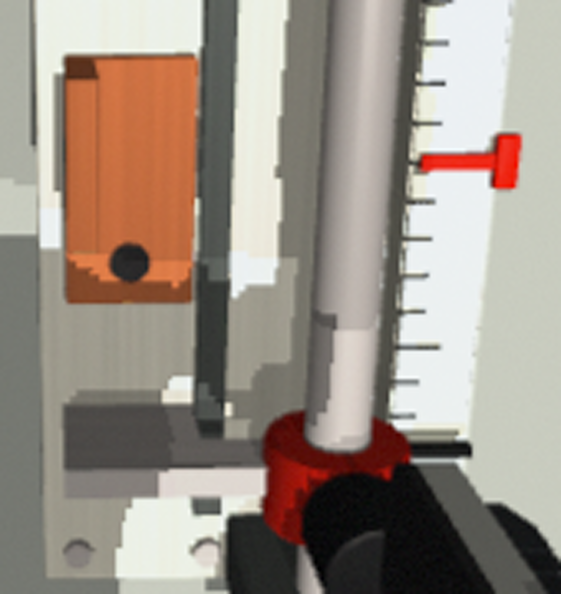

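carry_out(
  targets=[150, 4, 5, -10, 0, 150, 3, 4, -20, 0, 150, 0, 0, -25, 0, 150, 0, 0, -25, 0, 150, 0, 0, 0, 0],
)

```text
t: 2.65
eef_pos: [0.6268, -0.0097, 0.0835]
tool_rot: [-0.002, 0.706, 0.708, -0.002]
contact_force: [-0.1, 0.4, 0.7]
gripper_width: 0.413
grasp_force: 0.0
```

Run:
```python
from h import *
c=cam("wrist"); save(c,"w3.png"); print(bot.get_obs()["eef_pos"], bot.get_obs()["gripper_width"]*85)
t=cam("top")
g=cv2.cvtColor(t["f"],cv2.COLOR_RGB2HSV); r=((g[:,:,0]<5)|(g[:,:,0]>174))&(g[:,:,1]>120)
r[:168]=0;r[192:]=0;r[:,:340]=0;r[:,356:]=0
ys,xs=np.nonzero(r); print("top mark", [(y,xs[ys==y].mean()) for y in np.unique(ys)])
```

```text
[ 0.62813263 -0.01017002  0.08555819] 35.04116445225985
top mark []
```

View pics/w3.png

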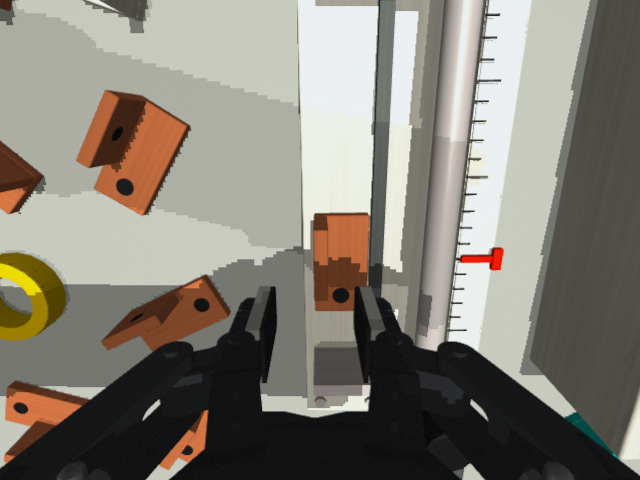

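Fingers straddle the upright correctly, so I'll descend, close and lift.

carry_out(
  targets=[150, 1, 0, -22, 0, 150, 0, 0, -22, 0, 150, 0, 0, -18, 0, 150, 0, 0, 0, 0, 255, 0, 0, 0, 0, 255, 0, 0, 0, 0, 255, 0, 0, 0, 0, 255, 0, 0, 0, 0, 255, 0, 0, 20, 0, 255, 0, 0, 40, 0],
  newtons=50,
)

```text
t: 3.75
eef_pos: [0.6283, -0.0113, 0.0838]
tool_rot: [-0.002, 0.707, 0.707, -0.002]
contact_force: [1.0, 0.5, -1.7]
gripper_width: 0.082
grasp_force: 48.9
```

carry_out(
  targets=[255, -1, 0, 40, 0, 255, -12, 42, 5, 0, 255, -12, 42, 0, 0, 255, -12, 42, 0, 0, 255, -12, 42, 0, 0, 255, -12, 42, 0, 0, 255, -12, 42, 0, 0, 255, -12, 42, 0, 0, 255, -12, 42, 0, 0, 255, -12, 42, 0, 0, 255, -12, 39, 0, 0, 255, 0, 0, 0, 0, 255, 0, 0, -40, 0, 255, 0, 0, -40, 0, 255, 0, 0, -29, 0, 255, 0, 0, 0, 0, 150, 0, 0, 0, 0, 150, 0, 0, 0, 0, 150, 0, 0, 30, 0, 150, 0, 0, 40, 0],
)

```text
t: 5.75
eef_pos: [0.5086, 0.4046, 0.0913]
tool_rot: [-0.0, 0.707, 0.707, -0.001]
contact_force: [1.0, 1.0, 0.1]
gripper_width: 0.411
grasp_force: 0.0
```

Run:
```python
from h import *
o=bot.get_obs(); print(o["t"],o["eef_pos"],o["gripper_width"]*85)
t=cam("top"); save(t,"t2.png",(240,165,470,360),3.4)
f=t["f"]; g=cv2.cvtColor(f,cv2.COLOR_RGB2HSV).astype(int)
r=((g[:,:,0]<8)|(g[:,:,0]>170))&(g[:,:,1]>90)
print("top mark",[(y,round(340+np.nonzero(r[y,340:358])[0].mean(),1)) for y in range(168,195) if r[y,340:358].any()])
# dark pointer/knob columns
gray=f.sum(2)
for y in range(174,198,2): print(y,gray[y,378:402])
```

```text
5.75 [0.508569   0.40464875 0.09129635] 34.92383517455478
top mark [(173, np.float64(348.5)), (174, np.float64(348.0)), (175, np.float64(348.0)), (176, np.float64(348.0)), (177, np.float64(348.0)), (178, np.float64(348.0)), (179, np.float64(348.0)), (180, np.float64(348.0)), (181, np.float64(348.0)), (182, np.float64(348.0)), (183, np.float64(348.0)), (184, np.float64(348.0))]
174 [549 552 551 554 552 558 559 519 456 472 538 562 568 567 572 566 575 575
 583 582 583 582 587 581]
176 [625 624 626 625 623 626 600 489 344 397 557 622 630 629 630 628 630 627
 631 633 633 627 631 629]
178 [628 628 627 628 625 632 619 534 365 383 556 627 631 630 629 629 630 628
 628 619 611 621 628 629]
180 [626 628 627 633 630 620 627 562 395 379 547 620 636 634 627 623 623 628
 627 592 540 577 623 631]
182 [562 565 611 623 586 521 525 504 353 259 339 414 437 459 478 492 550 609
 633 592 524 546 609 629]
184 [470 479 532 519 417 305 243 218 165 130 116 130 126 141 184 275 398 496
 525 484 439 441 494 509]
186 [388 381 365 299 204 139 134 143 141 138 142 135 130 130 114 121 165 271
 356 381 378 364 369 329]
188 [521 515 475 357 200 148 162 155 159 147 161 144 139 138 135 135 161 311
 463 516 519 509 495 459]
190 [472 457 414 305 168 128 156 177 168 168 162 157 151 142 142 135 133 223
 366 467 498 502 502 505]
192 [574 561 520 418 256 121 117 154 173 175 166 167 163 149 135 122 192 283
 410 528 583 586 586 588]
194 [500 495 471 401 252 113  57  76 106 127 124 121 111  92  87 138 230 276
 318 389 446 464 460 461]
196 [342 340 330 287 204 139  96  83  49  51  47  49  48  72 105 174 232 244
 248 261 287 303 304 293]
```

View pics/t2.png

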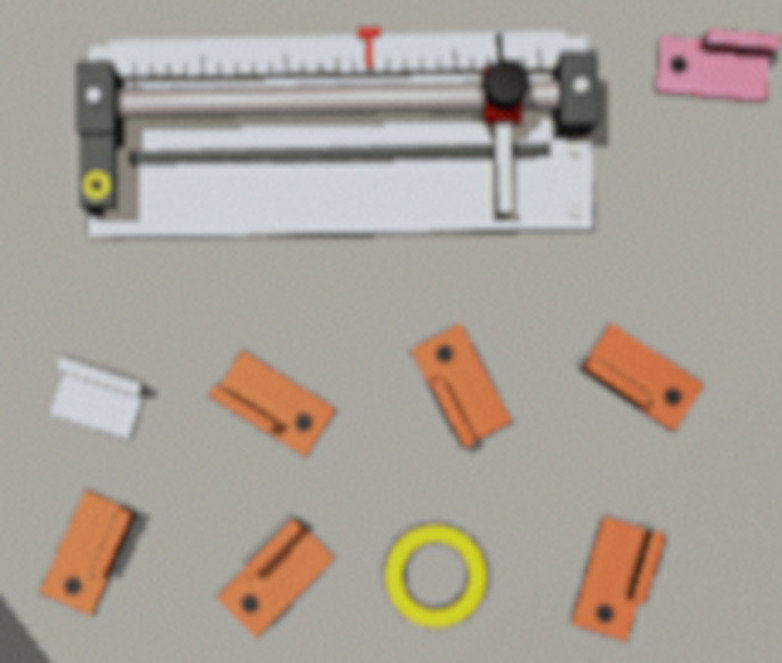

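Jig is clear. Next, above the knob with fingers closing along the bar.

carry_out(
  targets=[135, 0, 0, 40, 0, 135, 15, -40, 39, -7.5, 135, 15, -41, 0, -7.5, 135, 15, -41, 0, -7.5, 135, 15, -41, 0, -7.5, 135, 15, -41, 0, -7.5, 135, 15, -41, 0, -7.5, 135, 15, -41, 0, -7.5, 135, 15, -41, 0, -7.5, 135, 15, -41, 0, -7.5, 135, 15, -41, 0, -7.5, 135, 15, -41, 0, -7.5, 135, 17, -40, 0, -7.5, 135, 0, 0, 0, 0, 135, 0, 0, 0, 0],
)

```text
t: 7.3
eef_pos: [0.6898, -0.0807, 0.1658]
tool_rot: [0.0, 1.0, -0.001, 0.001]
contact_force: [0.6, 0.1, 0.3]
gripper_width: 0.47
grasp_force: 0.0
```

Run:
```python
from h import *
c=cam("wrist"); save(c,"w4.png"); o=bot.get_obs(); print(o["eef_pos"],o["tool_rot"],o["gripper_width"]*85)
```

```text
[ 0.68968231 -0.07871827  0.16550881] [-4.57233019e-04  9.99999692e-01  4.87363529e-04  4.12685333e-04] 39.72900129959935
```

View pics/w4.png

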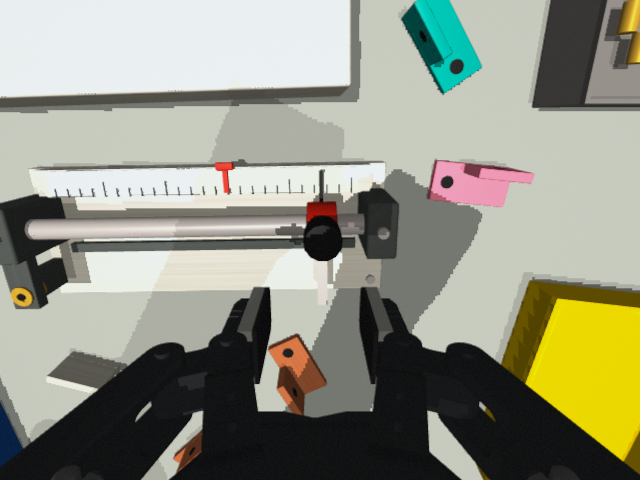

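The wrist view shows knob top at (323,240), pointer tip col ~321 row 170, and mark line col ~227 rows 168–192.

```bash
cat >> h.py <<'E'
def tri(c1,p1,c2,p2):
    o1,d1=ray(c1,*p1); o2,d2=ray(c2,*p2); A=np.stack([d1,-d2],1); s=np.linalg.lstsq(A,o2-o1,rcond=None)[0]
    a,b=o1+d1*s[0],o2+d2*s[1]; return (a+b)/2,np.linalg.norm(a-b)
def redmark(c,x0,x1,y0,y1):
    g=cv2.cvtColor(c["f"],cv2.COLOR_RGB2HSV).astype(int); r=((g[:,:,0]<8)|(g[:,:,0]>170))&(g[:,:,1]>90)
    r=r[y0:y1,x0:x1]; return [(y0+i,round(x0+np.nonzero(r[i])[0].mean(),1),int(r[i].sum())) for i in range(y1-y0) if r[i].any()]
E
python3 - <<'E'
from h import *
c=cam("wrist"); o=bot.get_obs(); print(o["eef_pos"])
mk=redmark(c,205,245,155,200); print(mk[0],mk[1],mk[-2],mk[-1])
gray=c["f"].sum(2)
print("ptr",[(y,318+int(gray[y,318:326].argmin()),gray[y,316:328].tolist()) for y in (168,170,176,184)])
t=cam("top")
print("tab rear tri",tri(c,(mk[0][1],mk[0][0]),t,(348,173)))
print("ptr tri",tri(c,(321.5,170),t,(386.3,175)))
for z in (.02,.03,.04,.05,.06): print(z,"mark",onz(c,mk[-2][1],mk[-2][0],z),onz(t,348,183,z)[:2],"ptr",onz(c,321.5,175,z)[:2],onz(t,386.4,177,z)[:2])
print("knob",onz(c,323,240,.095))
E
```

```text
[ 0.68965278 -0.07754484  0.16534283]
(162, np.float64(227.0), 17) (163, np.float64(226.0), 19) (191, np.float64(229.5), 6) (192, np.float64(229.0), 5)
ptr [(168, 319, [708, 707, 709, 707, 708, 707, 707, 707, 707, 708, 706, 706]), (170, 324, [710, 709, 709, 707, 708, 654, 398, 257, 252, 254, 344, 660]), (176, 323, [707, 708, 707, 708, 709, 638, 354, 158, 158, 199, 341, 661]), (184, 324, [603, 540, 680, 704, 707, 636, 351, 159, 157, 195, 337, 661])]
tab rear tri (array([ 0.73748849, -0.00983223,  0.02605227]), np.float64(0.0013099288028198197))
ptr tri (array([ 0.73176974, -0.0854711 ,  0.03342568]), np.float64(0.0005926424393024093))
0.02 mark [ 0.71272411 -0.00911662  0.02      ] [ 0.7186496  -0.00924064] ptr [ 0.72599492 -0.08543305] [ 0.73048036 -0.08679281]
0.03 mark [ 0.71463565 -0.01159351  0.03      ] [ 0.71664922 -0.0092221 ] ptr [ 0.72744572 -0.08526037] [ 0.7283834  -0.08614112]
0.04 mark [ 0.71654719 -0.0140704   0.04      ] [ 0.71464885 -0.00920356] ptr [ 0.72889651 -0.08508768] [ 0.72628644 -0.08548944]
0.05 mark [ 0.71845872 -0.01654729  0.05      ] [ 0.71264848 -0.00918502] ptr [ 0.73034731 -0.084915  ] [ 0.72418948 -0.08483776]
0.06 mark [ 0.72037026 -0.01902418  0.06      ] [ 0.71064811 -0.00916648] ptr [ 0.73179811 -0.08474231] [ 0.72209252 -0.08418608]
knob [ 0.695323   -0.08535406  0.095     ]
```

carry_out(
  targets=[135, 5, -7, -20, 0, 135, 0, 0, -25, 0, 135, 0, 0, 0, 0, 135, 0, 0, 0, 0],
)

```text
t: 7.85
eef_pos: [0.6941, -0.0855, 0.1193]
tool_rot: [-0.0, 1.0, 0.001, -0.001]
contact_force: [0.2, 0.7, 0.1]
gripper_width: 0.468
grasp_force: 0.0
```

carry_out(
  targets=[135, 0, 0, -24, 0, 135, 0, 0, -23, 0, 135, 0, 0, 0, 0, 255, 0, 0, 0, 0, 255, 0, 0, 0, 0, 255, 0, 0, 0, 0, 255, 0, 0, 0, 0],
  newtons=60,
)

```text
t: 8.55
eef_pos: [0.6951, -0.0861, 0.0745]
tool_rot: [-0.0, 1.0, 0.0, 0.001]
contact_force: [-2.5, 1.5, 5.3]
gripper_width: 0.279
grasp_force: 59.8
```

Run:
```python
from h import *
c=cam("wrist"); save(c,"w5.png"); o=bot.get_obs(); print(o["eef_pos"],o["gripper_width"]*85,o["contact_force"])
```

```text
[ 0.6951408  -0.08613058  0.07448119] 24.155315896768858 [-2.6680582   1.14990383  6.82468572]
```

View pics/w5.png

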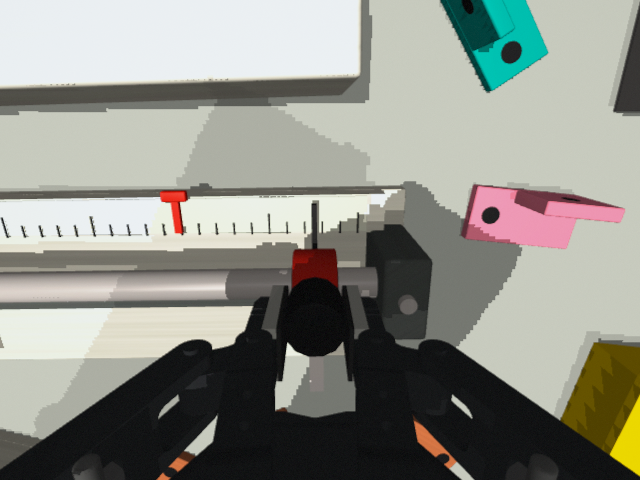

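carry_out(
  targets=[255, 0, 5, 0, 0, 255, 0, 10, 0, 0, 255, 0, 10, 0, 0, 255, -1, 10, 0, 0, 255, 0, 10, 0, 0, 255, 0, 10, 0, 0, 255, 0, 10, 0, 0, 255, 0, 5, 0, 0, 255, 0, 2, 0, 0, 255, 0, 0, 0, 0, 255, 0, 0, 0, 0],
)

```text
t: 9.7
eef_pos: [0.694, -0.0174, 0.0744]
tool_rot: [0.002, 1.0, -0.001, 0.001]
contact_force: [-1.8, -4.8, 5.7]
gripper_width: 0.279
grasp_force: 60.2
```

```bash
cat > pm.py <<'E'
from h import *
c=cam("wrist"); o=bot.get_obs(); print(o["eef_pos"],o["contact_force"]); save(c,"pm.png",(240,150,400,270),5)
mk=redmark(c,270,360,180,236); print(mk)
gray=c["f"].astype(int).sum(2)
for y in (200,206,212,218,224): print(y,[300+i for i,v in enumerate(gray[y,300:336]) if v<330])
E
python3 pm.py
```

```text
[ 0.69409613 -0.01740948  0.07448716] [-1.91863414 -3.81640847  4.94864835]
[(188, np.float64(300.0), 21), (189, np.float64(299.0), 25), (190, np.float64(299.0), 27), (191, np.float64(299.0), 27), (192, np.float64(299.0), 27), (193, np.float64(299.0), 27), (194, np.float64(299.0), 27), (195, np.float64(299.0), 27), (196, np.float64(299.5), 26), (197, np.float64(299.5), 26), (198, np.float64(299.0), 25), (199, np.float64(299.0), 25), (200, np.float64(296.0), 13), (201, np.float64(299.0), 7), (202, np.float64(299.0), 7), (203, np.float64(299.0), 7), (204, np.float64(299.5), 8), (205, np.float64(299.5), 8), (206, np.float64(299.5), 8), (207, np.float64(299.5), 8), (208, np.float64(299.5), 8), (209, np.float64(299.5), 8), (210, np.float64(299.5), 8), (211, np.float64(299.5), 8), (212, np.float64(299.5), 8), (213, np.float64(299.5), 8), (214, np.float64(299.5), 8), (215, np.float64(299.5), 8), (216, np.float64(299.5), 8), (217, np.float64(299.5), 8), (218, np.float64(299.5), 8), (219, np.float64(300.0), 7), (220, np.float64(300.0), 7), (221, np.float64(300.0), 7), (222, np.float64(300.0), 7), (223, np.float64(300.0), 7), (224, np.float64(300.0), 7), (225, np.float64(300.0), 7), (226, np.float64(300.5), 8), (227, np.float64(300.0), 7), (228, np.float64(300.5), 8), (229, np.float64(300.5), 8), (230, np.float64(300.5), 8), (231, np.float64(300.0), 7), (232, np.float64(301.5), 2)]
200 [300, 301, 302]
206 [311, 312, 313, 314, 315, 316]
212 [312, 313, 314, 315, 316]
218 [312, 313, 314, 315, 316]
224 [301, 302, 303, 312, 313, 314, 315, 316, 318, 319, 320]
```

View pics/pm.png

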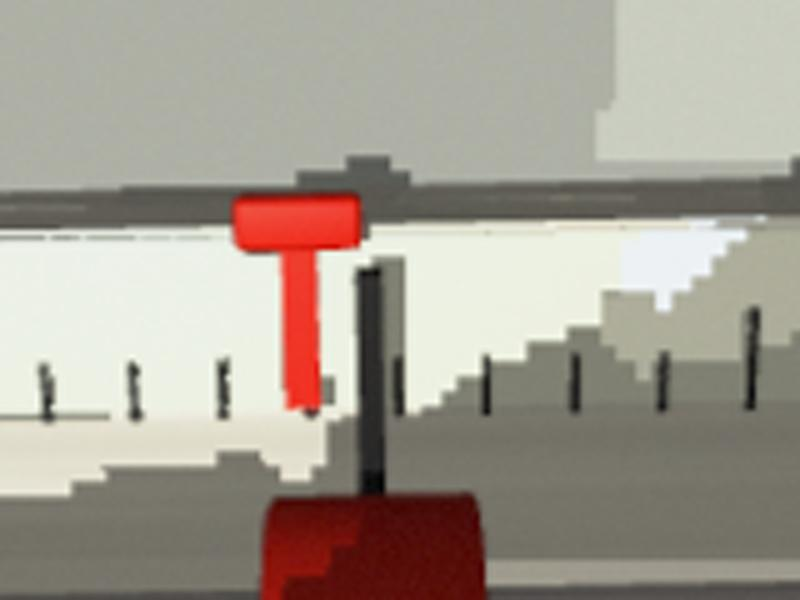

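Pointer at col 314, mark at 299.7, about 7.6 mm short.

carry_out(
  targets=[255, 0, 4, 0, 0, 255, 0, 4, 0, 0, 255, 0, 0, 0, 0, 255, 0, 0, 0, 0],
)

```text
t: 10.15
eef_pos: [0.6939, -0.0095, 0.0745]
tool_rot: [0.002, 1.0, -0.001, 0.001]
contact_force: [-2.7, -4.7, 5.7]
gripper_width: 0.28
grasp_force: 60.2
```

```bash
python3 pm.py | awk 'NR!=2'
```

```text
[ 0.69392361 -0.00952717  0.07445527] [-2.00757397 -5.03831946  5.55645954]
200 [312, 313, 314, 315, 316]
206 [311, 312, 313, 314, 315, 316, 317]
212 [311, 312, 313, 314, 315, 316, 317]
218 [311, 312, 313, 314, 315, 316, 317]
224 [311, 312, 313, 314, 315, 316, 317, 333, 334]
```

carry_out(
  targets=[135, 0, 0, 0, 0, 135, 0, 0, 0, 0, 135, 0, 0, 0, 0, 135, 0, 0, 15, 0, 135, 0, 0, 30, 0, 135, 0, 0, 30, 0, 135, 0, 0, 0, 0],
)

```text
t: 10.9
eef_pos: [0.6965, -0.0069, 0.1538]
tool_rot: [0.0, 1.0, 0.0, 0.004]
contact_force: [0.6, -0.3, 0.7]
gripper_width: 0.468
grasp_force: 0.0
```

Run:
```python
from h import *
c=cam("wrist"); o=bot.get_obs(); print(o["eef_pos"])
f=c["f"]; mk=redmark(c,270,360,140,236); print(mk[::4])
g=f.astype(int).sum(2)
for y in range(165,225,6): print(y,[295+i for i,v in enumerate(g[y,295:340]) if v<300])
save(c,"w6.png")
t=cam("top"); f=t["f"]; hsv=cv2.cvtColor(f,cv2.COLOR_RGB2HSV)
m=((hsv[:,:,2]>185)&(hsv[:,:,1]<30)).astype(np.uint8); m[:262]=0;m[302:]=0;m[:,:245]=0;m[:,295:]=0
cs,_=cv2.findContours(m,0,2); k=max(cs,key=cv2.contourArea); b=cv2.boxPoints(cv2.minAreaRect(k)); print(b.tolist(),[onz(t,*p,.02)[:2].round(3) for p in b])
```

```text
[ 0.69531886 -0.00644405  0.15147536]
[(174, np.float64(318.0), 17), (178, np.float64(318.0), 19), (182, np.float64(315.5), 10), (186, np.float64(318.0), 2), (190, np.float64(320.0), 1), (194, np.float64(320.0), 1), (198, np.float64(318.0), 2), (202, np.float64(318.0), 2), (217, np.float64(318.0), 29), (221, np.float64(318.0), 31), (225, np.float64(318.0), 31), (229, np.float64(318.5), 32), (233, np.float64(318.6), 27)]
165 []
171 [324, 325, 326, 327, 328, 329]
177 [295, 296, 297, 298, 299, 300, 301, 302, 303, 304, 305, 306, 307, 308, 326, 327, 328, 329, 330, 331, 332, 333, 334, 335, 336, 337, 338, 339]
183 []
189 [316, 317, 318, 319, 320]
195 [316, 317, 318, 319, 320]
201 [316, 317, 318, 319, 320]
207 [316, 317, 318, 319]
213 [316, 317, 318, 319, 320]
219 [303, 304, 305, 306, 307, 308, 309, 310, 311, 312, 313, 314, 315, 316, 317, 318, 319, 320, 321, 322, 323, 324, 325, 326, 327, 328, 329, 330, 331, 332, 333]Traceback (most recent call last):
  File "<stdin>", line 9, in <module>
ValueError: max() iterable argument is empty
```

View pics/w6.png

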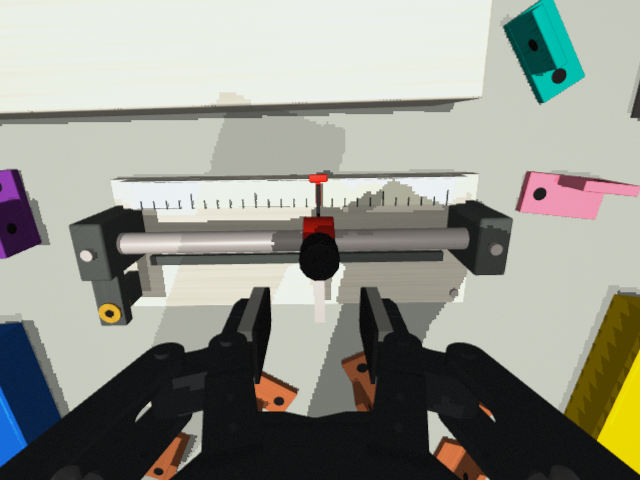

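Pointer (col 318) stands exactly on the mark (col 318), so the collar is done. Next, over to the blank, turning so its upright will end up towards the robot.

carry_out(
  targets=[150, -9, 8, 0, 8.3, 150, -9, 8, 0, 8.3, 150, -9, 8, 0, 8.3, 150, -9, 8, 0, 8.3, 150, -9, 8, 0, 8.3, 150, -9, 8, 0, 8.3, 150, -9, 8, 0, 8.3, 150, -9, 8, 0, 8.3, 150, -9, 8, 0, 8.3, 150, -9, 8, 0, 8.3, 150, -9, 8, 0, 8.3, 150, -9, 8, 0, 8.3, 150, -9, 8, 0, 8.3, 150, -9, 8, 0, 8.3, 150, -9, 8, 0, 8.3, 150, -9, 8, 0, 8.3, 150, -9, 8, 0, 8.3, 150, -9, 8, 0, 8.3, 150, -9, 8, 0, 8.3, 150, -4, 6, 0, 8.3],
)

```text
t: 13.0
eef_pos: [0.5169, 0.1523, 0.1473]
tool_rot: [-0.001, 0.118, 0.993, -0.0]
contact_force: [-0.3, -0.0, 0.1]
gripper_width: 0.416
grasp_force: 0.0
```

carry_out(
  targets=[150, 0, 0, 0, 8.3, 150, 0, 0, 0, 8.3, 150, 0, 0, 0, 8.3, 150, 0, 0, 0, 8.3, 150, 0, 0, 0, 8.3, 150, 0, 0, 0, 8.3, 150, 0, 0, 0, 8.3, 150, 0, 0, 0, 8.3, 150, 0, 0, 0, 8.3, 150, 0, 0, 0, 8.3, 150, 0, 0, 0, 0, 150, 0, 0, 0, 0],
)

```text
t: 14.2
eef_pos: [0.5181, 0.1517, 0.1476]
tool_rot: [-0.001, -0.565, 0.825, 0.0]
contact_force: [-0.3, -0.8, -0.1]
gripper_width: 0.415
grasp_force: 0.0
```

Run:
```python
from h import *
c=cam("wrist"); save(c,"w7.png"); o=bot.get_obs(); print(o["t"],o["eef_pos"],o["tool_rot"],o["q"])
```

```text
14.25 [0.51817193 0.15171055 0.14764399] [-4.44176933e-04 -5.65032759e-01  8.25068336e-01  1.58783004e-04] [-0.22564187  0.36651191 -0.21426638  1.94664184  0.10232691  0.83965206
  2.27714492]
```

View pics/w7.png

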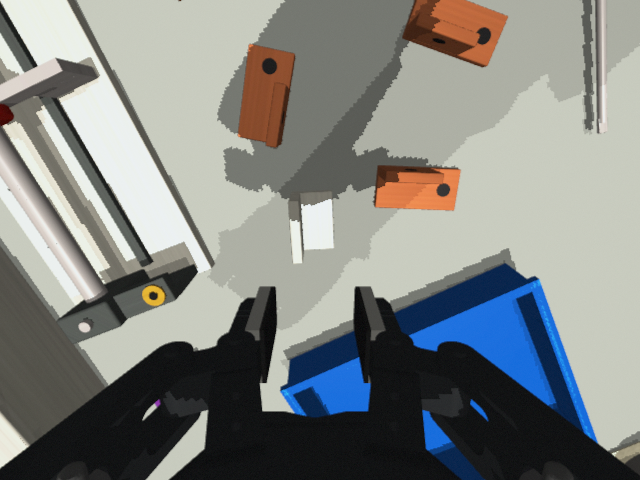

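The view shows the blank: upright top strip at cols ~289–302 (rows ~200–263), foot to col 333, rows to 249.

Run:
```python
from h import *
c=cam("wrist"); g=c["f"].astype(int).sum(2)
for y in range(186,270,5): print(y,g[y,282:342:2].tolist())
o=bot.get_obs()
for n,p,z in [("upL top",(289,205),.038),("upL bot",(291,262),.038),("upR bot",(302,262),.038),("foot R",(333,225),.008),("foot end",(320,249),.008)]: print(n,onz(c,*p,z).round(4))
q=o["tool_rot"]; print("theta",np.degrees(2*np.arctan2(q[2],q[1]))%360)
```

```text
186 [274, 269, 270, 272, 269, 271, 268, 270, 268, 272, 271, 273, 276, 268, 270, 268, 270, 275, 270, 266, 271, 268, 270, 268, 269, 268, 266, 268, 268, 269]
191 [272, 270, 270, 270, 270, 263, 267, 262, 260, 256, 262, 266, 262, 266, 260, 257, 258, 258, 268, 270, 284, 293, 307, 307, 323, 281, 273, 269, 272, 270]
196 [268, 269, 270, 268, 261, 261, 259, 262, 264, 274, 335, 339, 347, 353, 347, 350, 349, 338, 351, 348, 341, 347, 350, 336, 350, 269, 270, 272, 465, 514]
201 [517, 516, 514, 406, 319, 319, 315, 313, 269, 250, 337, 337, 347, 351, 351, 347, 347, 332, 354, 349, 625, 682, 720, 717, 718, 470, 514, 515, 512, 515]
206 [514, 512, 512, 400, 340, 336, 336, 336, 316, 224, 717, 672, 717, 720, 719, 710, 718, 717, 720, 719, 716, 719, 719, 715, 720, 566, 515, 515, 516, 512]
211 [518, 516, 513, 405, 334, 338, 334, 338, 324, 222, 684, 713, 715, 720, 718, 717, 718, 717, 720, 722, 717, 718, 717, 713, 718, 589, 503, 515, 514, 516]
216 [516, 513, 518, 513, 332, 342, 336, 333, 331, 235, 442, 713, 717, 718, 718, 719, 717, 713, 717, 720, 716, 718, 716, 715, 717, 655, 515, 514, 514, 515]
221 [516, 515, 
[... 1014 characters left out ...]
 516, 514, 515, 512, 515, 515, 514, 514, 515, 511, 515]
256 [514, 515, 514, 514, 514, 552, 709, 707, 708, 708, 399, 496, 512, 513, 515, 516, 514, 512, 518, 515, 515, 515, 518, 516, 512, 514, 516, 513, 514, 511]
261 [516, 514, 516, 514, 516, 451, 705, 708, 709, 707, 552, 517, 518, 513, 517, 515, 514, 513, 516, 517, 515, 514, 513, 512, 517, 513, 512, 512, 515, 515]
266 [516, 509, 512, 512, 516, 515, 512, 517, 512, 514, 513, 516, 511, 517, 515, 514, 515, 514, 516, 515, 510, 512, 517, 512, 514, 514, 514, 515, 512, 513]
upL top [0.5275 0.1244 0.038 ]
upL bot [0.5434 0.1667 0.038 ]
upR bot [0.5355 0.1698 0.038 ]
foot R [0.5043 0.1593 0.008 ]
foot end [0.5222 0.1754 0.008 ]
theta 248.84878946199888
```

carry_out(
  targets=[150, 7, -3, -35, 0.3, 150, 6, -2.6, -35, 0.3, 150, 0, 0, -35, 0, 150, 0, 0, -20, 0, 150, 0, 0, -10, 0, 150, 0, 0, 0, 0, 255, 0, 0, 0, 0, 255, 0, 0, 0, 0, 255, 0, 0, 0, 0, 255, 0, 0, 0, 0, 255, 0, 0, 25, 0, 255, 0, 0, 45, 0, 255, 0, 0, 48, 0, 255, 0, 0, 0, 0],
  newtons=50,
)

```text
t: 15.7
eef_pos: [0.5356, 0.1477, 0.1375]
tool_rot: [0.006, -0.571, 0.821, -0.002]
contact_force: [0.7, 0.7, -1.4]
gripper_width: 0.084
grasp_force: 49.3
```

carry_out(
  targets=[255, 4.6, -6.3, 0, -7.93, 255, 4.6, -6.3, 0, -7.93, 255, 4.6, -6.3, 0, -7.93, 255, 4.6, -6.3, 0, -7.93, 255, 4.6, -6.3, 0, -7.93, 255, 4.6, -6.3, 0, -7.93, 255, 4.6, -6.3, 0, -7.93, 255, 4.6, -6.3, 0, -7.93, 255, 4.6, -6.3, 0, -7.93, 255, 4.6, -6.3, 0, -7.93, 255, 4.6, -6.3, 0, -7.93, 255, 4.6, -6.3, 0, -7.93, 255, 4.6, -6.3, 0, -7.93, 255, 4.6, -6.3, 0, -7.93, 255, 4.6, -6.3, 0, -7.93, 255, 4.6, -6.3, 0, -7.93, 255, 4.6, -6.3, 0, -7.93, 255, 4.6, -6.3, 0, -7.93, 255, 4.6, -6.3, 0, -7.93, 255, 4.6, -6.3, 0, -7.93],
)

```text
t: 17.7
eef_pos: [0.6229, 0.02, 0.1303]
tool_rot: [-0.0, 0.703, 0.711, -0.001]
contact_force: [-1.0, -0.1, -2.6]
gripper_width: 0.08
grasp_force: 49.3
```

carry_out(
  targets=[255, 0, 0, 0, 0, 255, 0, 0, 0, 0, 255, 0, 0, 0, 0, 255, 0, 0, 0, 0],
)

```text
t: 18.1
eef_pos: [0.6232, 0.0207, 0.1309]
tool_rot: [-0.0, 0.7, 0.714, 0.0]
contact_force: [0.2, -0.6, -2.9]
gripper_width: 0.084
grasp_force: 49.2
```

Run:
```python
from h import *
c=cam("wrist"); save(c,"w8.png"); o=bot.get_obs(); print(o["t"],o["eef_pos"]); q=o["tool_rot"]; print("theta",np.degrees(2*np.arctan2(q[2],q[1]))%360)
```

```text
18.15 [0.62328982 0.02060667 0.1309851 ]
theta 91.10022094251535
```

View pics/w8.png

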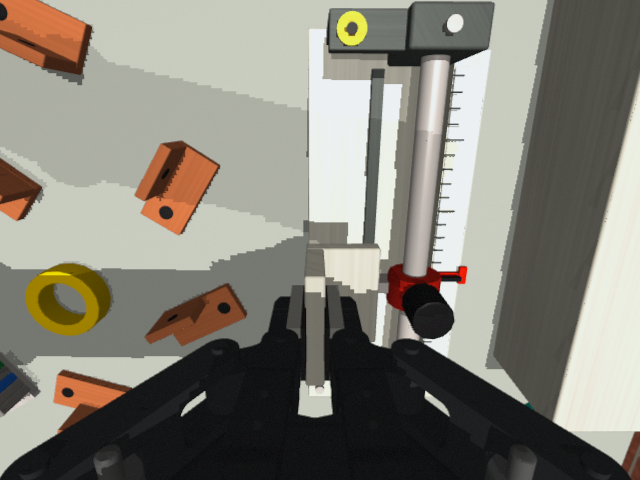

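The blank is held parallel to the bar. Its +y foot end is near row 244, upright to the robot side.

Run:
```python
from h import *
c=cam("wrist"); g=c["f"].astype(int).sum(2)
print(g[232:262:1,355].tolist()); print(g[246,300:390:2].tolist()); print(g[285,300:390:2].tolist())
for p,z in [((355,244),.119),((380,244),.119),((307,244),.119),((380,285),.127)]: print(onz(c,*p,z).round(4))
```

```text
[707, 708, 706, 706, 708, 705, 707, 706, 708, 706, 707, 518, 337, 312, 321, 327, 472, 609, 665, 675, 675, 677, 677, 677, 676, 675, 676, 675, 678, 677]
[351, 354, 352, 304, 311, 321, 327, 325, 329, 323, 317, 316, 314, 323, 324, 325, 329, 328, 326, 327, 324, 327, 325, 317, 321, 326, 330, 326, 324, 319, 326, 325, 322, 318, 320, 325, 329, 320, 319, 359, 704, 699, 704, 698, 703]
[238, 241, 302, 618, 647, 649, 648, 646, 645, 650, 650, 646, 556, 187, 232, 238, 238, 244, 241, 317, 342, 453, 449, 452, 454, 610, 654, 674, 673, 659, 656, 661, 664, 659, 667, 650, 649, 662, 672, 412, 385, 386, 384, 385, 256]
[0.6407 0.0439 0.119 ]
[0.6524 0.0441 0.119 ]
[0.6183 0.0435 0.119 ]
[0.6523 0.0269 0.127 ]
```

carry_out(
  targets=[255, 4, 2, 0, 0, 255, 3, 1, -10, 0, 255, 0, 0, -25, 0, 255, 0, 0, -25, 0, 255, 0, 0, -20, 0, 255, 0, 0, -12, 0, 255, 0, 0, -6, 0, 255, 0, 0, 0, 0, 255, 0, 0, 0, 0],
)

```text
t: 19.1
eef_pos: [0.6312, 0.0232, 0.0337]
tool_rot: [0.0, 0.701, 0.713, 0.0]
contact_force: [0.4, 0.1, -1.0]
gripper_width: 0.08
grasp_force: 49.2
```

carry_out(
  targets=[255, 0, 0, -5, 0, 255, 0, 0, -3, 0, 255, 0, 0, 0, 0],
)

```text
t: 19.4
eef_pos: [0.6314, 0.0232, 0.0308]
tool_rot: [-0.0, 0.701, 0.713, 0.002]
contact_force: [-18.8, 1.5, 41.3]
gripper_width: 0.087
grasp_force: 59.5
```

Contact comes 6 mm early (fence height), so the foot edge is on the fence. I'll lift, then measure the fence.

carry_out(
  targets=[255, 0, 0, 5, 0, 255, -3, 0, 6, 0, 255, 0, 0, 0, 0, 255, 0, 0, 0, 0],
)

```text
t: 19.8
eef_pos: [0.6274, 0.0234, 0.0359]
tool_rot: [-0.0, 0.701, 0.713, -0.0]
contact_force: [-0.5, 0.6, -2.4]
gripper_width: 0.084
grasp_force: 49.6
```

Run:
```python
from h import *
c=cam("wrist"); print(bot.get_obs()["eef_pos"]); g=c["f"].astype(int).sum(2)
for y in (120,170,200): 
    r=g[y,290:420]; d=np.diff(r); e=[(290+i,int(d[i])) for i in range(len(d)) if abs(d[i])>60]; print(y,e)
    for u in sorted({a for a,_ in e}): print("  ",u,onz(c,u+.5,y,.012)[:2].round(4),onz(c,u+.5,y,.018)[:2].round(4))
```

```text
[0.62725732 0.02335383 0.03562651]
120 [(293, -165), (294, 153), (295, 179), (388, -200), (389, -307), (390, -130), (391, 89), (392, 122), (410, 342)]
   293 [0.6155 0.1012] [0.6159 0.1012]
   294 [0.616  0.1012] [0.6163 0.1012]
   295 [0.6164 0.1012] [0.6167 0.1012]
   388 [0.6584 0.1019] [0.6572 0.1019]
   389 [0.6588 0.1019] [0.6576 0.1019]
   390 [0.6593 0.1019] [0.658  0.1019]
   391 [0.6597 0.1019] [0.6585 0.1019]
   392 [0.6602 0.1019] [0.6589 0.1019]
   410 [0.6683 0.1021] [0.6667 0.102 ]
170 [(293, -157), (294, -89), (295, 249), (296, 171), (383, -201), (384, -147), (385, -80), (386, -134), (387, -63), (388, 114), (389, 61), (405, 76), (406, 309)]
   293 [0.6155 0.0788] [0.6158 0.0796]
   294 [0.6159 0.0788] [0.6163 0.0796]
   295 [0.6164 0.0788] [0.6167 0.0796]
   296 [0.6169 0.0788] [0.6172 0.0796]
   383 [0.6578 0.0795] [0.6566 0.0803]
   384 [0.6583 0.0795] [0.6571 0.0803]
   385 [0.6588 0.0795] [0.6576 0.0803]
   386 [0.6592 0.0796] [0.658  0.0803]
   387 [0.6597 0.0796] [0.6585 0.0803]
   388 [0.6602 0.0796] [0.6589 0.0803]
   389 [0.6606 0.0796] [0.6594 0.0803]
   405 [0.6682 0.0797] [0.6666 0.0805]
   406 [0.6686 0.0797] [0.6671 0.0805]
200 [(296, 156), (381, -206), (382, -141), (384, -135), (385, -93), (386, 107), (387, 61), (403, 265), (404, 150)]
   296 [0.6169 0.0645] [0.6172 0.0658]
   381 [0.658  0.0652] [0.6568 0.0664]
   382 [0.6585 0.0652] [0.6573 0.0664]
   384 [0.6594 0.0652] [0.6582 0.0665]
   385 [0.6599 0.0652] [0.6586 0.0665]
   386 [0.6604 0.0652] [0.6591 0.0665]
   387 [0.6609 0.0652] [0.6596 0.0665]
   403 [0.6686 0.0653] [0.667  0.0666]
   404 [0.6691 0.0653] [0.6675 0.0666]
```

carry_out(
  targets=[255, -2.5, 0, 0, 0, 255, 0, 0, -5, 0, 255, 0, 0, -4, 0, 255, 0, 0, 0, 0, 255, 0, 0, 0, 0],
)

```text
t: 20.35
eef_pos: [0.6248, 0.0232, 0.0266]
tool_rot: [-0.0, 0.701, 0.713, -0.0]
contact_force: [-1.0, -1.4, -2.6]
gripper_width: 0.08
grasp_force: 49.6
```

carry_out(
  targets=[255, 0, 0, -1.5, 0, 255, 0, 0, 0, 0, 190, 0, 0, 0, 0, 190, 0, 0, 0, 0, 190, 0, 0, 10, 0, 190, 0, 0, 25, 0, 190, 0, 0, 40, 0, 190, -40, 0, 40, 0, 190, -40, 0, 0, 0, 190, 0, 0, 0, 0, 190, 0, 0, 0, 0],
)

```text
t: 21.45
eef_pos: [0.5494, 0.0235, 0.1367]
tool_rot: [-0.0, 0.701, 0.713, 0.001]
contact_force: [0.9, -0.4, -0.1]
gripper_width: 0.257
grasp_force: 0.0
```

Run:
```python
from h import *
c=cam("wrist"); o=bot.get_obs(); print(o["t"],o["eef_pos"],o["contact_force"]); np.save("w9.npy",c["f"]); save(c,"w9.png")
g=c["f"].astype(int).sum(2)
p0=proj(c,(.637,.022,.02)); print(p0)
# expected outline
for n,p in [("foot+y near fence",(.654,.047,.02)),("foot -y",(.654,-.003,.02)),("up +y outer",(.620,.047,.05)),("up -y",(.620,-.003,.05)),("armface",(.645,-.007,.06))]: print(n,np.round(proj(c,p),0))
```

```text
21.5 [0.550427   0.02352756 0.13655259] [ 0.26118665 -0.177889   -0.2683009 ]
(np.float64(429.03698604850416), np.float64(230.71909718866635))
foot+y near fence [455. 199.]
foot -y [447. 261.]
up +y outer [422. 208.]
up -y [414. 276.]
armface [454. 288.]
```

Run:
```python
from h import *
f=np.load("w9.npy"); g=f.astype(int).sum(2)
print("col442 rows190-300",g[186:300:3,442].tolist())
print("col418",g[186:300:3,418].tolist())
for y in (225,250): print(y,g[y,400:476:2].tolist())
c=cam("wrist")
hsv=cv2.cvtColor(f,cv2.COLOR_RGB2HSV); H,S,V=[hsv[:,:,i].astype(int) for i in range(3)]
m=((H>3)&(H<16)&(S>110)&(V>40)).astype(np.uint8)
n,l,s,ce=cv2.connectedComponentsWithStats(m)
for i in range(1,n):
    if s[i,4]>300: print(s[i],ce[i].round(),onz(c,*ce[i],.012).round(3)[:2])
```

```text
col442 rows190-300 [719, 719, 719, 720, 595, 691, 713, 712, 712, 713, 712, 712, 711, 712, 713, 712, 711, 710, 711, 709, 709, 709, 706, 708, 705, 639, 291, 270, 270, 222, 273, 272, 268, 625, 639, 641, 688, 716]
col418 [706, 706, 706, 706, 581, 324, 315, 279, 224, 223, 227, 222, 222, 222, 219, 217, 231, 282, 421, 482, 523, 582, 630, 646, 644, 651, 655, 650, 651, 650, 707, 277, 244, 196, 278, 375, 676, 715]
225 [220, 677, 360, 226, 218, 224, 225, 225, 216, 222, 522, 676, 671, 662, 659, 628, 715, 713, 715, 715, 710, 712, 711, 710, 709, 708, 711, 718, 117, 173, 300, 286, 294, 292, 380, 718, 719, 719]
250 [498, 354, 223, 222, 228, 221, 221, 218, 216, 597, 659, 654, 649, 649, 662, 710, 706, 712, 709, 708, 708, 711, 704, 712, 708, 720, 271, 87, 280, 277, 285, 284, 280, 704, 720, 718, 718, 704]
[  94    0  108   82 5199] [148.  38.] [0.435 0.153]
[  40  139  100   85 3895] [ 89. 181.] [0.377 0.055]
[ 237  147   79   91 3561] [276. 191.] [0.519 0.05 ]
[ 290  285   40   51 1221] [307. 310.] [ 0.544 -0.053]
[ 278  379   50   39 1144] [303. 400.] [ 0.542 -0.149]
```

View pics/w9.png

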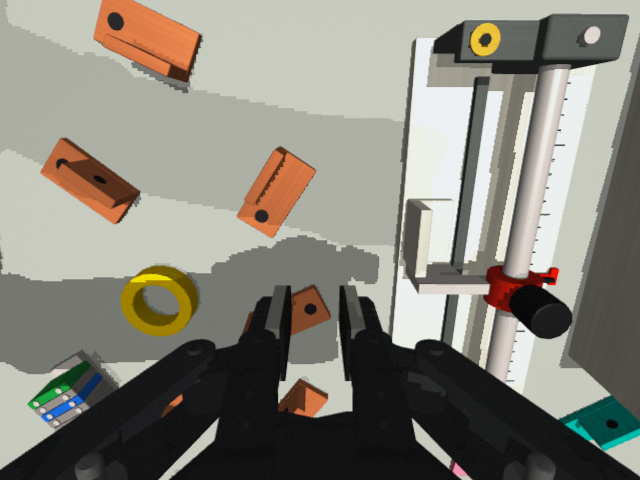

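The blank lies against the stop arm as predicted (foot end row 199, arm starts row 262), and E and D show as left- and right-hand respectively. Now a measuring script from the top camera for the bench pieces.

```bash
cat > meas.py <<'E'
import sys
from h import *
L=dict(A=("L",.518,.048,58),B=("R",.527,-.063,207),C=("L",.532,-.169,56),D=("R",.43,.156,-24),E=("L",.416,.047,-45),F=("R",.415,-.152,-19))
def run(names):
    t=cam("top"); o=bot.get_obs(); e=o["eef_pos"]; q=o["tool_rot"]; th=np.degrees(2*np.arctan2(q[2],q[1]))%360
    print("t",o["t"],"tcp",e.round(4),"theta",round(th,1),"F",o["contact_force"].round(1))
    f=t["f"]; hsv=cv2.cvtColor(f,cv2.COLOR_RGB2HSV); H,S,V=[hsv[:,:,i].astype(int) for i in range(3)]
    m=((H>3)&(H<14)&(S>140)&(V>60)).astype(np.uint8)
    cs,_=cv2.findContours(m,0,2); B=[]
    for k in cs:
        if cv2.contourArea(k)<150: continue
        bx=cv2.boxPoints(cv2.minAreaRect(k)); w=np.array([onz(t,*p,.008)[:2] for p in bx]); B.append((w.mean(0),w,k))
    gray=cv2.resize(f.astype(np.float32).sum(2),None,fx=4,fy=4,interpolation=cv2.INTER_CUBIC)
    for n in names:
        h,x,y,a0=L[n]; c,w,k=min(B,key=lambda b:np.hypot(b[0][0]-x,b[0][1]-y))
        e1,e2=w[1]-w[0],w[2]-w[1]; l=e1 if np.hypot(*e1)>np.hypot(*e2) else e2
        a=np.degrees(np.arctan2(l[1],l[0])); a=a0+(a-a0+90)%180-90; ar=np.radians(a); u=np.array([np.cos(ar),np.sin(ar)])
        v=np.array([-u[1],u[0]])*(1 if h=="L" else -1)
        # hole: dark centroid near expected place
        px=np.array(proj(t,(*(c-.019*u),.008))); W=[]; r=4.5
        for yy in np.arange(px[1]-r,px[1]+r,.25):
            for xx in np.arange(px[0]-r,px[0]+r,.25):
                W.append((xx,yy,max(0,150-gray[int(round(yy*4+1.5)),int(round(xx*4+1.5))])))
        W=np.array(W); hp=(W[:,:2]*W[:,2:]).sum(0)/W[:,2].sum() if W[:,2].sum()>300 else None
        if hp is None: print(n,"no hole",c); hole=c-.020*u
        else: hole=onz(t,*hp,.008)[:2]
        g=hole+.030*u+.013*v
        ths=[(a+180*i-th+180)%360-180+th for i in(0,1)]
        print(n,h,"box",c.round(3),np.round(sorted([np.hypot(*e1),np.hypot(*e2)]),3),"a",round(a,1),"hole-c along/lat mm",np.round([(hole-c)@u*1e3,(hole-c)@v*1e3],1),"GRIP",g.round(4),"d mm",((g-e[:2])*1e3).round(1),"theta turn",[round(z-th,1) for z in ths])
        print("   piece centre = TCP + rot; now offset",((-.010*u-.013*v)*1e3).round(1))
if __name__=="__main__": run(sys.argv[1])
E
python3 meas.py ABCDEF
```

```text
t 21.6 tcp [0.5509 0.0234 0.1361] theta 91.0 F [-0.1 -0.2  0.5]
A no hole [ 0.52772736 -0.06280423]
A L box [ 0.528 -0.063] [0.031 0.062] a 27.1 hole-c along/lat mm [-20.   0.] GRIP [ 0.5307 -0.0467] d mm [-20.2 -70.1] theta turn [np.float64(-63.9), np.float64(116.1)]
   piece centre = TCP + rot; now offset [ -3.  -16.1]
B R box [ 0.528 -0.063] [0.031 0.062] a 207.1 hole-c along/lat mm [-21.    0.4] GRIP [ 0.5136 -0.055 ] d mm [-37.3 -78.4] theta turn [np.float64(116.1), np.float64(-63.9)]
   piece centre = TCP + rot; now offset [14.8 -7. ]
C no hole [ 0.53241451 -0.16896948]
C L box [ 0.532 -0.169] [0.031 0.063] a 55.7 hole-c along/lat mm [-20.   0.] GRIP [ 0.5273 -0.1534] d mm [ -23.6 -176.8] theta turn [np.float64(-35.3), np.float64(144.7)]
   piece centre = TCP + rot; now offset [  5.1 -15.6]
D no hole [0.43076985 0.15617639]
D R box [0.431 0.156] [0.03  0.062] a -23.7 hole-c along/lat mm [-20.   0.] GRIP [0.4347 0.1403] d mm [-116.2  116.9] theta turn [np.float64(-114.7), np.float64(65.3)]
   piece centre = TCP + rot; now offset [-3.9 15.9]
E no hole [0.43076985 0.15617639]
E L box [0.431 0.156] [0.03  0.062] a -23.7 hole-c along/lat mm [-20.  -0.] GRIP [0.4451 0.1641] d mm [-105.8  140.7] theta turn [np.float64(-114.7), np.float64(65.3)]
   piece centre = TCP + rot; now offset [-14.4  -7.9]
F no hole [ 0.41495799 -0.15285438]
F R box [ 0.415 -0.153] [0.036 0.062] a -18.1 hole-c along/lat mm [-20.   0.] GRIP [ 0.4204 -0.1683] d mm [-130.5 -191.7] theta turn [np.float64(-109.1), np.float64(70.9)]
   piece centre = TCP + rot; now offset [-5.5 15.5]
```

```bash
sed -i 's/max(0,150-/max(0,280-/; s/>300 else/>600 else/' meas.py; python3 meas.py BCDF | grep -v piece
```

```text
t 21.65 tcp [0.5508 0.0233 0.1359] theta 91.0 F [-0.1 -0.4  0.1]
B R box [ 0.528 -0.063] [0.031 0.063] a 207.2 hole-c along/lat mm [-19.9  -0.1] GRIP [ 0.5128 -0.0557] d mm [-38.1 -79. ] theta turn [np.float64(116.2), np.float64(-63.8)]
C L box [ 0.532 -0.169] [0.031 0.063] a 55.7 hole-c along/lat mm [-21.4  -0.2] GRIP [ 0.5267 -0.1546] d mm [ -24.1 -177.9] theta turn [np.float64(-35.3), np.float64(144.7)]
D R box [0.431 0.156] [0.03  0.062] a -23.7 hole-c along/lat mm [-21.2  -0.3] GRIP [0.4337 0.1411] d mm [-117.1  117.8] theta turn [np.float64(-114.7), np.float64(65.3)]
F R box [ 0.415 -0.153] [0.035 0.063] a -19.4 hole-c along/lat mm [-21.1  -0.8] GRIP [ 0.4194 -0.1671] d mm [-131.4 -190.4] theta turn [np.float64(-110.4), np.float64(69.6)]
```

carry_out(
  targets=[150, -4.7, -9.8, -4, -8, 150, -4.7, -9.8, -4, -8, 150, -4.7, -9.8, -4, -8, 150, -4.7, -9.8, -4, -8, 150, -4.7, -9.8, -4, -8, 150, -4.7, -9.8, -4, -8, 150, -4.7, -9.8, -4, -8, 150, -4.4, -9.8, -4, -8, 150, 0, 0, 0, 0, 150, 0, 0, 0, 0],
)

```text
t: 22.65
eef_pos: [0.513, -0.0552, 0.1038]
tool_rot: [0.0, 0.972, 0.235, -0.0]
contact_force: [0.4, 0.3, -0.0]
gripper_width: 0.412
grasp_force: 0.0
```

```bash
cat > grip.py <<'E'
# wrist look: copper blob near the TCP; long edges for yaw, ear hole for place
import sys
from h import *
n,h,gx,gy,a=sys.argv[1],sys.argv[2],*map(float,sys.argv[3:6])
c=cam("wrist"); o=bot.get_obs(); e=o["eef_pos"]; q=o["tool_rot"]; th=np.degrees(2*np.arctan2(q[2],q[1]))%360
u=np.array([np.cos(np.radians(a)),np.sin(np.radians(a))]); v=np.array([-u[1],u[0]])*(1 if h=="L" else -1)
hp=np.array(proj(c,(*(np.array([gx,gy])-.03*u-.013*v),.008)))
g=c["f"].astype(int).sum(2); x0,y0=(hp-22).astype(int); x0=max(x0,0);y0=max(y0,0); s=(g[y0:y0+44,x0:x0+44]<160).astype(np.uint8)
k,l,st,ce=cv2.connectedComponentsWithStats(s)
print("tcp",e.round(4),"theta",round(th,1),"hole expected px",hp.round(),"F",o["contact_force"].round(1))
for i in range(1,k):
    if st[i,4]>40:
        w=onz(c,ce[i][0]+x0,ce[i][1]+y0,.008)[:2]; G=w+.03*u+.013*v; print("hole",(ce[i]+[x0,y0]).round(),st[i,2:5],"GRIP",G.round(4),"d mm",((G-e[:2])*1e3).round(1))
E
python3 grip.py B R .5136 -.055 207
```

```text
tcp [ 0.5132 -0.0547  0.1039] theta 27.2 hole expected px [333. 193.] F [-0.4  1.1  0.2]
hole [335. 194.] [ 14  14 157] GRIP [ 0.5133 -0.0567] d mm [ 0.1 -1.9]
```

Top estimate agrees with the wrist look within 2 mm, so I'll grip B and carry it to the yellow tray.

carry_out(
  targets=[150, 0, -1, -35, 0, 150, 0, 0, -30, 0, 150, 0, 0, -20, 0, 150, 0, 0, -6, 0, 150, 0, 0, 0, 0, 255, 0, 0, 0, 0, 255, 0, 0, 0, 0, 255, 0, 0, 0, 0, 255, 0, 0, 30, 0, 255, 0, 0, 50, 0, 255, 0, 0, 50, 0],
)

```text
t: 23.8
eef_pos: [0.5114, -0.0562, 0.1441]
tool_rot: [-0.0, 0.972, 0.233, -0.001]
contact_force: [0.8, 1.2, -1.1]
gripper_width: 0.083
grasp_force: 49.2
```

carry_out(
  targets=[255, 4.1, -35.2, 0, 7.9, 255, 4.1, -35.2, 0, 7.9, 255, 4.1, -35.2, 0, 7.9, 255, 4.1, -35.2, 0, 7.9, 255, 4.1, -35.2, 0, 7.9, 255, 4.1, -35.2, 0, 7.9, 255, 4.1, -35.2, 0, 7.9, 255, 4.1, -35.2, 0, 7.9, 255, 0, 0, 0, 0, 255, 0, 0, -45, 0, 255, 0, 0, -45, 0, 255, 0, 0, -30, 0, 255, 0, 0, 0, 0, 150, 0, 0, 0, 0, 150, 0, 0, 0, 0, 150, 0, 0, 40, 0, 150, 0, 0, 50, 0],
)

```text
t: 25.5
eef_pos: [0.5442, -0.3369, 0.1134]
tool_rot: [-0.001, 0.706, 0.708, -0.001]
contact_force: [1.9, -0.6, 0.6]
gripper_width: 0.411
grasp_force: 0.0
```

```bash
python3 meas.py ACEDF
python3 - <<'E'
from h import *
t=cam("top"); f=t["f"]; hsv=cv2.cvtColor(f,cv2.COLOR_RGB2HSV).astype(int)
m=((hsv[:,:,0]>3)&(hsv[:,:,0]<14)&(hsv[:,:,1]>140)&(hsv[:,:,2]>60)).astype(np.uint8)
n,l,s,ce=cv2.connectedComponentsWithStats(m)
for i in range(1,n):
    if s[i,4]>100: print(s[i,4],onz(t,*ce[i],.012).round(3)[:2])
E
```

```text
t 25.55 tcp [ 0.5487 -0.3408  0.1236] theta 90.1 F [ 1.5 -2.5  4.9]
A L box [0.518 0.048] [0.03  0.064] a 58.2 hole-c along/lat mm [-21.1   0.3] GRIP [0.5111 0.0624] d mm [-37.6 403.2] theta turn [np.float64(-32.0), np.float64(148.0)]
   piece centre = TCP + rot; now offset [  5.8 -15.4]
C L box [ 0.532 -0.169] [0.031 0.063] a 55.7 hole-c along/lat mm [-21.4  -0.3] GRIP [ 0.5267 -0.1547] d mm [-22.  186.1] theta turn [np.float64(-34.4), np.float64(145.6)]
   piece centre = TCP + rot; now offset [  5.1 -15.6]
E L box [0.373 0.054] [0.031 0.062] a -39.0 hole-c along/lat mm [-21.5   0. ] GRIP [0.3877 0.0585] d mm [-161.   399.2] theta turn [np.float64(-129.2), np.float64(50.8)]
   piece centre = TCP + rot; now offset [-16.   -3.8]
D R box [0.43  0.156] [0.031 0.062] a -23.7 hole-c along/lat mm [-21.4  -0.8] GRIP [0.4334 0.1411] d mm [-115.3  481.8] theta turn [np.float64(-113.8), np.float64(66.2)]
   piece centre = TCP + rot; now offset [-3.9 15.9]
F R box [ 0.415 -0.153] [0.036 0.062] a -18.1 hole-c along/lat mm [-21.2  -1.3] GRIP [ 0.4197 -0.1667] d mm [-129.   174.1] theta turn [np.float64(-108.2), np.float64(71.8)]
   piece centre = TCP + rot; now offset [-5.5 15.5]
160 [ 0.855 -0.428]
1218 [0.644 0.538]
505 [ 0.555 -0.327]
468 [ 0.532 -0.168]
447 [0.518 0.048]
431 [0.521 0.399]
457 [0.431 0.155]
540 [ 0.417 -0.152]
484 [0.374 0.053]
```

E was knocked to (0.373, 0.054). I'll leave it for later and take F now.

carry_out(
  targets=[150, -14, 18.9, 0, 7.98, 150, -14, 18.9, 0, 7.98, 150, -14, 18.9, 0, 7.98, 150, -14, 18.9, 0, 7.98, 150, -14, 18.9, 0, 7.98, 150, -14, 18.9, 0, 7.98, 150, -14, 18.9, 0, 7.98, 150, -14, 18.9, 0, 7.98, 150, -14, 18.9, 0, 7.98, 150, 0, 0, 0, 0, 150, 0, 0, 0, 0, 150, 0, 0, 0, 0],
)

```text
t: 26.8
eef_pos: [0.4202, -0.1685, 0.1136]
tool_rot: [0.001, 0.157, 0.988, -0.0]
contact_force: [0.0, 0.1, 0.2]
gripper_width: 0.409
grasp_force: 0.0
```

```bash
python3 grip.py F R .4197 -.1667 -18.5
```

```text
tcp [ 0.4201 -0.1685  0.1134] theta 161.9 hole expected px [338. 192.] F [0.6 0.  0.2]
```

carry_out(
  targets=[150, 0, 1.5, -35, 0, 150, 0, 0, -35, 0, 150, 0, 0, -23, 0, 150, 0, 0, -8, 0, 150, 0, 0, 0, 0, 255, 0, 0, 0, 0, 255, 0, 0, 0, 0, 255, 0, 0, 0, 0, 255, 0, 0, 30, 0, 255, 0, 0, 50, 0, 255, 0, 0, 50, 0],
)

```text
t: 27.95
eef_pos: [0.4181, -0.166, 0.1433]
tool_rot: [-0.001, 0.156, 0.988, -0.0]
contact_force: [1.3, 0.1, -3.0]
gripper_width: 0.083
grasp_force: 49.5
```

carry_out(
  targets=[255, 12.8, -28.1, 0, -7.99, 255, 12.8, -28.1, 0, -7.99, 255, 12.8, -28.1, 0, -7.99, 255, 12.8, -28.1, 0, -7.99, 255, 12.8, -28.1, 0, -7.99, 255, 12.8, -28.1, 0, -7.99, 255, 12.8, -28.1, 0, -7.99, 255, 12.8, -28.1, 0, -7.99, 255, 12.8, -28.1, 0, -7.99, 255, 0, 0, 0, 0, 255, 0, 0, -45, 0, 255, 0, 0, -45, 0, 255, 0, 0, -30, 0, 255, 0, 0, 0, 0, 150, 0, 0, 0, 0, 150, 0, 0, 0, 0, 150, 0, 0, 40, 0, 150, 0, 0, 50, 0, 150, 0, 0, 0, 0],
)

```text
t: 29.85
eef_pos: [0.5379, -0.423, 0.1209]
tool_rot: [0.007, 0.707, 0.708, 0.001]
contact_force: [0.7, -0.9, 0.8]
gripper_width: 0.413
grasp_force: 0.0
```

```bash
python3 meas.py ACD|grep -v piece
cat > list.py <<'E'
from h import *
t=cam("top"); f=t["f"]; hsv=cv2.cvtColor(f,cv2.COLOR_RGB2HSV).astype(int)
m=((hsv[:,:,0]>3)&(hsv[:,:,0]<14)&(hsv[:,:,1]>140)&(hsv[:,:,2]>60)).astype(np.uint8)
n,l,s,ce=cv2.connectedComponentsWithStats(m)
print([(int(s[i,4]),onz(t,*ce[i],.012).round(3)[:2].tolist()) for i in range(1,n) if s[i,4]>100])
E
python3 list.py
```

```text
t 29.9 tcp [ 0.5368 -0.4215  0.1178] theta 90.1 F [ 0.3  0.1 -0.4]
A L box [0.518 0.048] [0.03  0.064] a 57.9 hole-c along/lat mm [-21.1   0.3] GRIP [0.5113 0.0624] d mm [-25.5 483.9] theta turn [np.float64(-32.2), np.float64(147.8)]
C L box [ 0.532 -0.169] [0.031 0.063] a 55.7 hole-c along/lat mm [-21.4  -0.2] GRIP [ 0.5267 -0.1546] d mm [-10.1 266.9] theta turn [np.float64(-34.4), np.float64(145.6)]
D R box [0.431 0.156] [0.031 0.062] a -23.7 hole-c along/lat mm [-21.4  -0.8] GRIP [0.4335 0.1411] d mm [-103.3  562.6] theta turn [np.float64(-113.8), np.float64(66.2)]
[(172, [0.854, -0.428]), (1221, [0.644, 0.538]), (509, [0.555, -0.327]), (467, [0.532, -0.168]), (487, [0.544, -0.41]), (448, [0.518, 0.048]), (429, [0.521, 0.399]), (456, [0.431, 0.155]), (479, [0.374, 0.053])]
```

carry_out(
  targets=[150, -1, 33.2, 0, -4.3, 150, -1, 33.2, 0, -4.3, 150, -1, 33.2, 0, -4.3, 150, -1, 33.2, 0, -4.3, 150, -1, 33.2, 0, -4.3, 150, -1, 33.2, 0, -4.3, 150, -1, 33.2, 0, -4.3, 150, -1, 33.2, 0, -4.3, 150, 0, 0, 0, 0, 150, 0, 0, 0, 0, 150, 0, 0, -35, 0, 150, 0, 0, -35, 0, 150, 0, 0, -22, 0, 150, 0, 0, -8, 0, 150, 0, 0, 0, 0, 255, 0, 0, 0, 0, 255, 0, 0, 0, 0, 255, 0, 0, 0, 0, 255, 0, 0, 0, 0],
)

```text
t: 31.85
eef_pos: [0.5275, -0.1542, 0.0132]
tool_rot: [0.001, 0.884, 0.467, 0.001]
contact_force: [0.2, -1.7, 6.6]
gripper_width: 0.08
grasp_force: 50.2
```

carry_out(
  targets=[255, 0, 0, 30, 0, 255, 0, 0, 50, 0, 255, 0, 0, 50, 0, 255, -0.8, 39.9, 0, 2.87, 255, -0.8, 39.9, 0, 2.87, 255, -0.8, 39.9, 0, 2.87, 255, -0.8, 39.9, 0, 2.87, 255, -0.8, 39.9, 0, 2.87, 255, -0.8, 39.9, 0, 2.87, 255, -0.8, 39.9, 0, 2.87, 255, -0.8, 39.9, 0, 2.87, 255, -0.8, 39.9, 0, 2.87, 255, -0.8, 39.9, 0, 2.87, 255, -0.8, 39.9, 0, 2.87, 255, -0.8, 39.9, 0, 2.87, 255, 0, 0, 0, 0, 255, 0, 0, 0, 0, 255, 0, 0, -45, 0, 255, 0, 0, -45, 0, 255, 0, 0, -30, 0],
)

```text
t: 33.85
eef_pos: [0.5155, 0.3228, 0.0195]
tool_rot: [0.0, 0.707, 0.707, -0.002]
contact_force: [-0.1, 0.8, -1.8]
gripper_width: 0.083
grasp_force: 49.1
```

carry_out(
  targets=[255, 0, 0, 0, 0, 150, 0, 0, 0, 0, 150, 0, 0, 0, 0, 150, 0, 0, 40, 0, 150, 0, 0, 50, 0, 150, -0.7, -32.8, 0, -4.02, 150, -0.7, -32.8, 0, -4.02, 150, -0.7, -32.8, 0, -4.02, 150, -0.7, -32.8, 0, -4.02, 150, -0.7, -32.8, 0, -4.02, 150, -0.7, -32.8, 0, -4.02, 150, -0.7, -32.8, 0, -4.02, 150, -0.7, -32.8, 0, -4.02, 150, 0, 0, 0, 0, 150, 0, 0, 0, 0, 150, 0, 0, 0, 0],
)

```text
t: 35.45
eef_pos: [0.5116, 0.0642, 0.1126]
tool_rot: [-0.0, 0.874, 0.486, 0.001]
contact_force: [0.6, 0.5, 1.3]
gripper_width: 0.41
grasp_force: 0.0
```

```bash
python3 grip.py A L .5113 .0624 58; python3 list.py
```

```text
tcp [0.5115 0.0644 0.1124] theta 58.1 hole expected px [333. 271.] F [0.4 0.4 0.1]
hole [333. 273.] [ 14  13 146] GRIP [0.5106 0.0609] d mm [-0.9 -3.5]
[(155, [0.856, -0.428]), (1217, [0.644, 0.538]), (508, [0.555, -0.327]), (491, [0.544, -0.41]), (436, [0.528, 0.315]), (432, [0.521, 0.398]), (423, [0.376, 0.05])]
```

carry_out(
  targets=[150, -0.5, -3, -35, 0, 150, 0, 0, -35, 0, 150, 0, 0, -22, 0, 150, 0, 0, -8, 0, 150, 0, 0, 0, 0, 255, 0, 0, 0, 0, 255, 0, 0, 0, 0, 255, 0, 0, 0, 0, 255, 0, 0, 30, 0, 255, 0, 0, 50, 0, 255, 0, 0, 50, 0],
)

```text
t: 36.65
eef_pos: [0.5096, 0.0597, 0.1431]
tool_rot: [-0.0, 0.875, 0.485, -0.001]
contact_force: [1.3, 0.6, -1.4]
gripper_width: 0.084
grasp_force: 49.3
```

carry_out(
  targets=[255, -9.3, 33.4, 0, 3.2, 255, -9.3, 33.4, 0, 3.2, 255, -9.3, 33.4, 0, 3.2, 255, -9.3, 33.4, 0, 3.2, 255, -9.3, 33.4, 0, 3.2, 255, -9.3, 33.4, 0, 3.2, 255, -9.3, 33.4, 0, 3.2, 255, -9.3, 33.4, 0, 3.2, 255, -9.3, 33.4, 0, 3.2, 255, -9.3, 33.4, 0, 3.2, 255, 0, 0, 0, 0, 255, 0, 0, 0, 0, 255, 0, 0, -45, 0, 255, 0, 0, -45, 0, 255, 0, 0, -30, 0, 255, 0, 0, 0, 0, 170, 0, 0, 0, 0, 170, 0, 0, 0, 0, 150, 0, 0, 40, 0, 150, 0, 0, 50, 0],
)

```text
t: 38.65
eef_pos: [0.4171, 0.393, 0.113]
tool_rot: [0.0, 0.707, 0.707, -0.001]
contact_force: [0.2, 1.0, 1.2]
gripper_width: 0.412
grasp_force: 0.0
```

```bash
sed -i 's/E=("L",.416,.047/E=("L",.374,.053/' meas.py; python3 meas.py DE;  python3 list.py
```

```text
t 38.7 tcp [0.4216 0.3962 0.122 ] theta 89.9 F [2.5 1.4 5.7]
D R box [0.431 0.156] [0.031 0.062] a -23.7 hole-c along/lat mm [-21.5  -0.8] GRIP [0.4335 0.141 ] d mm [  11.9 -255.3] theta turn [np.float64(-113.5), np.float64(66.5)]
   piece centre = TCP + rot; now offset [-3.9 15.9]
E L box [0.373 0.054] [0.031 0.062] a -39.0 hole-c along/lat mm [-21.6  -0.7] GRIP [0.3873 0.0582] d mm [ -34.3 -338.1] theta turn [np.float64(-128.9), np.float64(51.1)]
   piece centre = TCP + rot; now offset [-16.   -3.8]
[(161, [0.855, -0.428]), (1222, [0.644, 0.538]), (508, [0.555, -0.327]), (490, [0.544, -0.41]), (437, [0.528, 0.315]), (441, [0.521, 0.399]), (455, [0.431, 0.155]), (455, [0.43, 0.386]), (479, [0.374, 0.053])]
```

carry_out(
  targets=[150, 2, -31.6, 0, 8.3, 150, 2, -31.6, 0, 8.3, 150, 2, -31.6, 0, 8.3, 150, 2, -31.6, 0, 8.3, 150, 2, -31.6, 0, 8.3, 150, 2, -31.6, 0, 8.3, 150, 2, -31.6, 0, 8.3, 150, 2, -31.6, 0, 8.3, 150, 0, 0, 0, 0, 150, 0, 0, 0, 0, 150, 0, 0, -35, 0, 150, 0, 0, -35, 0, 150, 0, 0, -22, 0, 150, 0, 0, -8, 0, 150, 0, 0, 0, 0, 255, 0, 0, 0, 0, 255, 0, 0, 0, 0, 255, 0, 0, 0, 0, 255, 0, 0, 0, 0],
)

```text
t: 40.65
eef_pos: [0.4347, 0.1418, 0.0132]
tool_rot: [0.001, 0.205, 0.979, 0.001]
contact_force: [-1.9, 0.3, 6.9]
gripper_width: 0.085
grasp_force: 49.6
```

carry_out(
  targets=[255, 0, 0, 30, 0, 255, 0, 0, 50, 0, 255, 0, 0, 50, 0, 255, 15, -39, 0, -5.1, 255, 15, -39, 0, -5.1, 255, 15, -39, 0, -5.1, 255, 15, -39, 0, -5.1, 255, 0, -39, 0, -5.1, 255, 0, -39, 0, -5.1, 255, 0, -39, 0, -5.1, 255, 0, -39, 0, -5.1, 255, 0, -39, 0, -5.1, 255, -13, -39, 0, -5.1, 255, -13, -39, 0, -5.1, 255, -13, -39, 0, -5.1, 255, -13, -39, 0, -5.1, 255, 0, 0, 0, 0, 255, 0, 0, 0, 0, 255, 0, 0, -45, 0],
)

```text
t: 42.55
eef_pos: [0.446, -0.3677, 0.1011]
tool_rot: [0.005, 0.706, 0.708, 0.002]
contact_force: [1.4, -0.2, -2.5]
gripper_width: 0.081
grasp_force: 49.4
```

carry_out(
  targets=[255, 0, 0, -45, 0, 255, 0, 0, -30, 0, 255, 0, 0, 0, 0, 170, 0, 0, 0, 0, 170, 0, 0, 0, 0, 150, 0, 0, 40, 0, 150, 0, 0, 50, 0, 150, 0, 0, 0, 0],
)

```text
t: 43.35
eef_pos: [0.4449, -0.3692, 0.1194]
tool_rot: [0.006, 0.707, 0.707, 0.001]
contact_force: [-0.4, -1.9, -0.4]
gripper_width: 0.41
grasp_force: 0.0
```

```bash
python3 meas.py E;  python3 list.py
```

```text
t 43.4 tcp [ 0.4441 -0.3677  0.1168] theta 90.1 F [-0.9  0.3 -0.3]
E L box [0.373 0.054] [0.031 0.063] a -38.5 hole-c along/lat mm [-21.4  -0.3] GRIP [0.3875 0.0583] d mm [-56.6 426. ] theta turn [np.float64(-128.6), np.float64(51.4)]
   piece centre = TCP + rot; now offset [-15.9  -3.9]
[(169, [0.853, -0.428]), (1220, [0.644, 0.538]), (506, [0.555, -0.327]), (490, [0.544, -0.41]), (436, [0.528, 0.315]), (431, [0.521, 0.399]), (523, [0.454, -0.355]), (476, [0.43, 0.385]), (484, [0.374, 0.053])]
```

carry_out(
  targets=[150, 15, 33.8, 0, 4.28, 150, 15, 33.8, 0, 4.28, 150, 15, 33.8, 0, 4.28, 150, 15, 33.8, 0, 4.28, 150, 0, 33.8, 0, 4.28, 150, 0, 33.8, 0, 4.28, 150, 0, 33.8, 0, 4.28, 150, -16, 33.8, 0, 4.28, 150, -16, 33.8, 0, 4.28, 150, -16, 33.8, 0, 4.28, 150, -16, 33.8, 0, 4.28, 150, -16, 33.8, 0, 4.28, 150, 0, 0, 0, 0, 150, -10, 4, 0, 0, 150, -10, 4, 0, 0, 150, 0, 0, 0, 0, 150, 0, 0, 0, 0],
)

```text
t: 45.15
eef_pos: [0.4016, 0.0472, 0.1119]
tool_rot: [0.0, 0.331, 0.944, 0.0]
contact_force: [0.8, -0.3, 0.1]
gripper_width: 0.41
grasp_force: 0.0
```

```bash
python3 grip.py E L .3875 .0583 -38.5; python3 -c "
from h import *
print(bot.get_obs()['q'].round(2),bot.get_obs()['tool_rot'])"
```

```text
tcp [0.402  0.0472 0.112 ] theta 141.4 hole expected px [298. 168.] F [ 0.2 -0.1 -0. ]
hole [295. 171.] [12 12 58] GRIP [0.3874 0.055 ] d mm [-14.6   7.8]
[-0.67  0.23  0.45  2.31 -0.17  0.64  0.8 ] [2.43141618e-04 3.30652094e-01 9.43752682e-01 9.41307110e-05]
```

carry_out(
  targets=[150, 0, 0, -30, 0, 150, -7.5, 3.4, -30, 0, 150, 0, 0, -15, 0, 150, 0, 0, 0, 0, 150, 0, 0, 0, 0],
)

```text
t: 45.7
eef_pos: [0.3948, 0.0506, 0.0371]
tool_rot: [0.0, 0.331, 0.944, -0.0]
contact_force: [-0.3, 0.4, 0.7]
gripper_width: 0.411
grasp_force: 0.0
```

carry_out(
  targets=[150, 0, 0, -16, 0, 150, 0, 0, -8, 0, 150, 0, 0, 0, 0, 255, 0, 0, 0, 0, 255, 0, 0, 0, 0, 255, 0, 0, 0, 0, 255, 0, 0, 0, 0, 255, 0, 0, 30, 0, 255, 5, 0, 50, 0, 255, 5, 0, 50, 0, 255, 0, 0, 0, 0],
)

```text
t: 46.8
eef_pos: [0.4084, 0.052, 0.1478]
tool_rot: [0.004, 0.33, 0.944, 0.004]
contact_force: [0.6, 0.9, -3.0]
gripper_width: 0.077
grasp_force: 49.7
```

carry_out(
  targets=[255, 5.4, 30.3, 0, -6.43, 255, 5.4, 30.3, 0, -6.43, 255, 5.4, 30.3, 0, -6.43, 255, 5.4, 30.3, 0, -6.43, 255, 5.4, 30.3, 0, -6.43, 255, 5.4, 30.3, 0, -6.43, 255, 5.4, 30.3, 0, -6.43, 255, 5.4, 30.3, 0, -6.43, 255, 0, 0, 0, 0, 255, 0, 0, 0, 0, 255, 0, 0, -45, 0, 255, 0, 0, -45, 0, 255, 0, 0, -30, 0, 255, 0, 0, 0, 0, 170, 0, 0, 0, 0, 170, 0, 0, 0, 0, 170, 0, 0, 40, 0, 170, 0, 0, 50, 0, 170, 0, 0, 40, 0, 170, 0, 0, 0, 0],
)

```text
t: 48.8
eef_pos: [0.4508, 0.2954, 0.1592]
tool_rot: [-0.0, 0.707, 0.707, 0.006]
contact_force: [0.4, 0.3, -0.4]
gripper_width: 0.332
grasp_force: 0.0
```

```bash
python3 list.py
python3 - <<'E'
from h import *
o=bot.get_obs(); print(o["t"],o["eef_pos"],o["contact_force"])
t=cam("top"); g=t["f"].astype(int).sum(2)
print("mark",redmark(t,335,365,168,186)[::4]); print("row178",g[178,336:362].tolist())
print("yel tape",[onz(t,x,y,.019)[:2] for y,x in [np.argwhere((cv2.cvtColor(t["f"],cv2.COLOR_RGB2HSV)[300:365,340:400,0]//6==4)&(cv2.cvtColor(t["f"],cv2.COLOR_RGB2HSV)[300:365,340:400,1]>170)).mean(0)+[300,340]]])
p=np.round(proj(t,(.637,.022,.02))); print("blank px",p); x,y=map(int,p)
for r in range(y-12,y+13,3): print(r,g[r,x-16:x+17:2].tolist())
E
```

```text
[(166, [0.853, -0.428]), (1222, [0.644, 0.538]), (507, [0.555, -0.327]), (491, [0.544, -0.41]), (446, [0.528, 0.315]), (350, [0.523, 0.401]), (530, [0.454, -0.355]), (396, [0.433, 0.305])]
48.85 [0.44913094 0.29486071 0.15652948] [-0.11055319  0.13341147  0.12439235]
mark [(173, np.float64(348.5), 6)]
row178 [630, 634, 637, 633, 635, 640, 629, 638, 635, 631, 584, 429, 274, 375, 561, 633, 639, 633, 634, 632, 639, 632, 635, 634, 637, 634]
yel tape [array([ 0.41924775, -0.05401641])]
blank px [333. 223.]
211 [285, 288, 267, 271, 270, 274, 277, 287, 287, 273, 268, 273, 273, 289, 268, 555, 639]
214 [624, 622, 624, 621, 619, 620, 574, 554, 563, 576, 584, 581, 553, 559, 588, 620, 637]
217 [634, 629, 627, 634, 630, 630, 638, 635, 635, 635, 634, 635, 637, 636, 497, 582, 634]
220 [633, 624, 618, 633, 635, 634, 636, 635, 632, 634, 638, 637, 634, 633, 494, 623, 639]
223 [634, 623, 623, 634, 632, 638, 632, 636, 630, 635, 636, 631, 635, 633, 503, 621, 636]
226 [635, 590, 621, 629, 586, 589, 602, 608, 609, 589, 580, 588, 602, 608, 522, 619, 623]
229 [634, 571, 590, 592, 582, 539, 536, 531, 520, 502, 483, 470, 459, 450, 399, 366, 271]
232 [619, 604, 417, 323, 336, 334, 325, 319, 311, 315, 328, 324, 332, 331, 357, 391, 529]
235 [464, 445, 443, 435, 436, 435, 435, 435, 435, 432, 435, 436, 432, 431, 429, 431, 443]
```

Run:
```python
from h import *
for f in (np.load("top0.npy"),cam("top")["f"]):
    h=cv2.cvtColor(f,cv2.COLOR_RGB2HSV).astype(int); m=((h[:,:,0]>23)&(h[:,:,0]<33)&(h[:,:,1]>170)&(h[:,:,2]>80)).astype(np.uint8)
    n,l,s,ce=cv2.connectedComponentsWithStats(m); print([(ce[i].round(1),s[i,4]) for i in range(1,n) if 150<s[i,4]<2000])
print(bot.hand_in())
```

```text
[(array([368.1, 333.9]), np.int32(326))]
[(array([368.1, 334. ]), np.int32(327))]
the job is handed in; nothing more can be done
None
```

The job is handed in (no result was returned): the collar is on the mark, the blank lies on the bed against the stop arm, four left-hand connectors are in the blue tray and three right-hand ones in the yellow, and the tape has not moved.

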